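# Steady the rocking spice rack and load it with shaker jars

## Robot

A 6-joint arm with a two-finger parallel gripper is mounted at the origin on the work surface. World frame = base frame: x ahead of the robot, y to its left, z up, the work surface at z = 0. Lengths are in m, angles in rad, forces in N, time in s.
With the tool pointing down it reaches from about 0.425 to 0.95 m from the base axis. Payload 3.5 kg.
Tool frame: the origin (TCP) lies between the finger pads; the fingertips stand 14 mm ahead of it and the grasp point (between the pads) lies 5 mm behind it; z points along the fingers, y is the line along which they close (so a half turn about z gives the same grasp; the last joint's range is limited). The gripper opens to 85 mm and grips with 20 to 120 N. Pads are 22 mm wide; open, the fingers measure 114 mm over their backs; the gripper's body (76 mm by 85 mm) begins 54 mm behind the grasp point. The pads swing forward as they close: fully open they stand 13 mm farther back than shut.
Start: joints at [-1.282, 0.286, 1.577, -0, 1.279, -0.15], TCP at [0.287, -0.611, 0.245] pointing down, gripper open.
Joint ranges: [-2.77, 2.77], [-0.9, 2.22], [0.21, 2.48], [-1.53, 4.67], [0.24, 2.81], [-2.84, 2.84]. Speed limits (rad/s): [2.79, 2.79, 3.14, 3.14, 3.14, 3.14].

## Interface

Orientations are given as a unit quaternion [x, y, z, w].
In Python, from plant import * gives the robot as it stands.
- The arm moves only by the tool step_arm, never from a script. Its argument "commands" is a list of rows, each an object of numbers: "gripper": the gripper's target within -1 to 1 (shut at 1, half-way at 0, fully open at -1); "x", "y", "z": the shift along the tool's x, y, z in mm; "spin": the turn about the tool's z in degrees. A call has exactly 10 rows; each row shifts and turns the commanded pose from where the row before left it, along the tool's axes as they then stand; what a row does not reach is not made up. A row lasts 1/10 s, in which the tool goes at most 50 mm and 8.59 degrees, less where a joint would pass 70% of its speed; a pose out of reach is approached as far as the arm can. A call with a gripper value outside its range is refused whole. The fingers move at their own pace and stop on an object; "force" is the grip in N (left out, the last holds). Time passes only in rows, so rows that do not move let the fingers close, or fill a call up. It gives the time, the measured TCP pose, the force, the opening and the grip force at its end, in the units of the state.
- get_state(): the state, without advancing time (a new reading comes with each control period).
- read_camera(name): name is "scene" or "top" or "wrist"; returns a dict with "color" (480x640x3 uint8, red, green, blue), "z_map" (480x640 float32, m along the optical axis (not along the pixel's ray), 0 where there is no reading), "fx", "fy", "cx", "cy" (pixels), "eye" and "attitude" of the camera in the world; the wrist camera has in their place "mount" (4x4, takes a point from camera to tool coordinates, whose origin is the TCP and whose axes are the flange's). Camera axes: x right, y up, looking along -z (the intrinsics and any distortion apply to the point x, -y, -z); pixel columns grow to the right and rows downward; lengths in m; the calibration is good to about 2 mm. A picture is of the moment at which its call begins: read the wrist's pose just before it.
- sign_off(): hands the job in; it is judged then, once.
The state is a dict: "time": time; "qpos": joint angles; "dq": joint speeds; "joint_efforts": joint torques, N m; "eef_pos": TCP position; "tcp_rot": TCP orientation; "contact_force": force on the tool from outside, world axes, zero at the start; "wrist_torque": the same for the moment, N m; "opening": opening from 0.0 (shut) to 1.0 (fully open); "finger_force": force on a finger pad.
Only numpy, scipy, OpenCV 4.12 (cv2) and the standard library are available. Lean on these libraries where they do the work, as an engineer would, in place of code of your own. Each camera call takes 0.05 s, during which the arm holds its last target. There are 200 camera calls.

## Task

The footed spice rack was put down crooked on the wooden serving tray and rocks with a foot up on the rim: first turn it round, while it is still empty, until all four feet stand on the tray floor, and let go of it. Then move every spice jar from the lazy Susan into the rack, each upright in a pocket of its own, and twist each chrome cap so that its cluster of holes lies beside the jar's red pour lip. The glass is thin: grip the jars and their caps gently, with no more than about 50 N; leave the salt cellar and pepper mill standing on the lazy Susan and everything else where it is.

Things in the scene. Friction and masses are not known exactly. Their poses are not given: they have to be found in the camera images.
- tray: Fixed wooden serving tray, dark floor and lighter raised rim. Origin: centre of its underside, on the counter; x along its length, y across, z up. Inside 284 mm (x) by 160 mm (y); floor top 8 mm above the counter; rim flat, 20 mm wide, its top 16 mm above the counter (8 mm above the tray floor). It does not move.
- rack_deck (a point): Loose pale wooden spice rack, 0.7 kg, 267 mm long (its x), 90 mm wide (y). Site: centre of its deck's top face, 28 mm above the soles of its feet, z up. Four round rubber feet, 14 mm across, 18 mm tall, at x +-118, y +-36 mm. At the start it lies 0.38 to 0.47 rad anticlockwise (from above) off the tray's line, one or two diagonally opposite feet up on the tray rim, tilted and rocking.
- rack_end_a (a point): Middle of the top edge of the rack's end board on its -x end (129 mm from the deck's centre): upright, 9 mm thick (x), 90 mm wide (y), top edge 45 mm above the deck; it can be pinched from above.
- rack_end_b (a point): The same on the rack's +x end.
- rack_pocket0 (a point): Floor centre of the rack's first pocket, at x = -96 mm on the deck. Four square open pockets lie in a row along the rack's x; each is 57 by 57 mm inside, with walls 7 mm thick and 10 mm tall.
- rack_pocket1 (a point): Floor centre of the second pocket, at x = -32 mm.
- rack_pocket2 (a point): Floor centre of the third pocket, at x = +32 mm.
- rack_pocket3 (a point): Floor centre of the fourth pocket, at x = +96 mm.
- susan: Lazy Susan: round turntable plate, 390 mm across, top 34 mm above the counter. Origin: centre of its fixed base, on the counter. The plate turns about the vertical under about 0.15 N m.
- jar_red_center (a point): Square glass spice jar with brick-red contents, loose, 0.25 kg, may be absent. Glass body 50 by 50 mm, 70 mm tall, sides square to its x and y; on it a round chrome twist cap, 38 mm across, 24 mm tall (jar 94 mm in all). Site: half-way up, 47 mm above its underside, z up. A red pour lip marks its +x side, on the shoulder by the cap and over the edge. Starts upright on the lazy Susan.
- jar_red_cap (a joint): Twist angle of jar_red's cap relative to the jar, rad: 0 when the cluster of five black holes in the cap's top lies right beside the red pour lip; positive anticlockwise from above. Starts 0.6 to 1.4 rad off, one way or the other; stops at +-1.7; stays where it is left (friction 0.02 N m).
- jar_yellow_center (a point): Square glass spice jar with yellow contents, loose, 0.25 kg, may be absent. Glass body 50 by 50 mm, 70 mm tall, sides square to its x and y; on it a round chrome twist cap, 38 mm across, 24 mm tall (jar 94 mm in all). Site: half-way up, 47 mm above its underside, z up. A red pour lip marks its +x side, on the shoulder by the cap and over the edge. Starts upright on the lazy Susan.
- jar_yellow_cap (a joint): Twist angle of jar_yellow's cap relative to the jar, rad: 0 when the cluster of five black holes in the cap's top lies right beside the red pour lip; positive anticlockwise from above. Starts 0.6 to 1.4 rad off, one way or the other; stops at +-1.7; stays where it is left (friction 0.02 N m).
- jar_green_center (a point): Square glass spice jar with green contents, loose, 0.25 kg, may be absent. Glass body 50 by 50 mm, 70 mm tall, sides square to its x and y; on it a round chrome twist cap, 38 mm across, 24 mm tall (jar 94 mm in all). Site: half-way up, 47 mm above its underside, z up. A red pour lip marks its +x side, on the shoulder by the cap and over the edge. Starts upright on the lazy Susan.
- jar_green_cap (a joint): Twist angle of jar_green's cap relative to the jar, rad: 0 when the cluster of five black holes in the cap's top lies right beside the red pour lip; positive anticlockwise from above. Starts 0.6 to 1.4 rad off, one way or the other; stops at +-1.7; stays where it is left (friction 0.02 N m).
- jar_black_center (a point): Square glass spice jar with black contents, loose, 0.25 kg, may be absent. Glass body 50 by 50 mm, 70 mm tall, sides square to its x and y; on it a round chrome twist cap, 38 mm across, 24 mm tall (jar 94 mm in all). Site: half-way up, 47 mm above its underside, z up. A red pour lip marks its +x side, on the shoulder by the cap and over the edge. Starts upright on the lazy Susan.
- jar_black_cap (a joint): Twist angle of jar_black's cap relative to the jar, rad: 0 when the cluster of five black holes in the cap's top lies right beside the red pour lip; positive anticlockwise from above. Starts 0.6 to 1.4 rad off, one way or the other; stops at +-1.7; stays where it is left (friction 0.02 N m).
- salt: White ceramic salt cellar with wooden lid, 72 mm across, 68 mm tall, on the lazy Susan; origin at the centre of its underside, z up.
- mill: Dark wooden pepper mill, 54 mm across, 113 mm tall, on the lazy Susan; origin at the centre of its underside, z up.
- oil: Green glass oil bottle, 60 mm across, 210 mm tall; bystander; origin at its underside.
- tea: Green tea tin, 80 mm across, 110 mm tall; bystander; origin at its underside.
- mug: Blue mug, 80 mm across, 90 mm tall; bystander; origin at its underside.
- bowl: White bowl, 130 mm across, 55 mm tall; bystander; origin at its underside.
- spoon: Wooden spoon, 170 mm long, lying on the counter; bystander; origin at its underside.
Mind the look-alikes: they are no part of the job. Leave any turquoise look-alike of the part that bears jar_red_center alone.

How it is judged:
By the outcome, as a careful person would: the job done as asked, in the order asked, and still so for the second after the job is handed in, with the robot touching nothing.
Of jar_red, jar_yellow, jar_green, jar_black only 3 to 4 are there at a start; the rules pass over those that are not, and their reading is None.
At some moment in a run one of jar_red, jar_yellow, jar_green, jar_black may be knocked a few centimetres aside while the robot is not near it.
Once in a run the grip may slacken for a moment while it holds something.
It also fails if it takes over 210 s, if anything falls off the work surface, if the arm or the gripper's body presses on something with over 40 N, if the wrist force passes 120 N, or if a joint passes its speed limit or range.

## Working session

There is one attempt and no reset: what is moved stays moved. The work goes in short steps, Python scripts to look and compute and a tool call to move; the robot and the scene stay as the last step left them, time stands still between calls to the robot, and variables do not carry over. Pictures are saved under pics/ and viewed, at most 14 in all, crops included, and the job is handed in when it is done.

Besides the shell and the picture viewer there is one more tool, called after "Emit:" in YAML: its name, and indented under it one key for each argument. step_arm: Moves the arm, as the interface text tells. Its arguments: {"type":"object","properties":{"commands":{"type":"array"},"force":{"type":"number"}},"required":["commands"]}

```bash
ls; mkdir -p pics; cat > h.py <<'E'
from plant import *
import numpy as np, cv2
from scipy.spatial.transform import Rotation as R
def cam(name):
    s=get_state(); c=read_camera(name)
    if 'mount' in c:
        T=np.eye(4);T[:3,:3]=R.from_quat(s['tcp_rot']).as_matrix();T[:3,3]=s['eef_pos']
        M=T@np.array(c['mount'])
    else:
        M=np.eye(4);a=np.array(c['attitude']);M[:3,:3]=a if a.shape==(3,3) else R.from_quat(a).as_matrix();M[:3,3]=c['eye']
    c['M']=M;return c
def ray(c,u,v,z):
    d=np.stack([(np.asarray(u,float)-c['cx'])/c['fx'],-(np.asarray(v,float)-c['cy'])/c['fy'],-np.ones_like(np.asarray(u,float))],-1)@c['M'][:3,:3].T
    o=c['M'][:3,3]; return o+d*((z-o[2])/d[...,2])[...,None]
def cloud(c):
    v,u=np.mgrid[:480,:640];z=c['z_map']
    p=np.stack([(u-c['cx'])/c['fx']*z,-(v-c['cy'])/c['fy']*z,-z],-1)
    return p@c['M'][:3,:3].T+c['M'][:3,3]
def save(n,img): cv2.imwrite('pics/'+n+'.png',cv2.cvtColor(img,cv2.COLOR_RGB2BGR))
E
python3 - <<'E'
from h import *
s=get_state();print(s)
for n in('top','scene'):
    c=cam(n);save(n+'0',c['color']);print({k:v for k,v in c.items() if k not in('color','z_map')})
c=cam('wrist');print(c['mount'],c['fx'],[k for k in c])
E
```

```text
pics
{'time': 0.0, 'qpos': array([-1.28201972e+00,  2.87207946e-01,  1.57817362e+00, -1.83346362e-05,
        1.27859089e+00, -1.49972665e-01]), 'dq': array([-0.00013629, -0.00020535,  0.00173542, -0.0004401 , -0.00080375,
        0.00104607]), 'joint_efforts': array([-2.10605838e-03, -4.05982983e+01, -2.92625624e+01, -2.46744294e-04,
        5.77288694e-03,  9.48431307e-07]), 'eef_pos': array([ 0.28660584, -0.61044549,  0.24392077]), 'tcp_rot': array([ 9.76032464e-01,  2.17621721e-01, -9.12695174e-05, -1.18642613e-03]), 'contact_force': array([ 1.23577416,  0.23840436, -0.7224451 ]), 'wrist_torque': array([-0.0528737 , -0.00921099,  0.00694474]), 'finger_force': 0.0, 'opening': 1.0016889881374629}
{'fx': 578.680163607146, 'fy': 578.680163607146, 'cx': 306.9364387101013, 'cy': 243.6815062471017, 'eye': array([ 0.12829144, -0.02369087,  1.61687596]), 'attitude': array([-0.08021375,  0.08406815,  0.71281059, -0.6916642 ]), 'M': array([[-0.03033277,  0.97256429, -0.23064828,  0.12829144],
       [-0.99953797, -0.02906636,  0.00888738, -0.02369087],
       [ 0.00193944,  0.2308113 ,  0.9
[... 205 characters left out ...]
30407825, 1.07544269, 1.2205433 ]), 'attitude': array([0.13463481, 0.40633132, 0.86041684, 0.27649808]), 'M': array([[-0.81084456, -0.36639452,  0.45638377,  1.30407825],
       [ 0.58521988, -0.51688735,  0.62477608,  1.07544269],
       [ 0.00698446,  0.77368115,  0.63353666,  1.2205433 ],
       [ 0.        ,  0.        ,  0.        ,  1.        ]])}
[[-3.13235488e-04  9.57687588e-01  2.87809633e-01  7.31907575e-02]
 [ 9.99999782e-01  4.67077118e-04 -4.65858412e-04  1.32319011e-04]
 [-5.80576113e-04  2.87809425e-01 -9.57687526e-01 -1.27882422e-01]
 [ 0.00000000e+00  0.00000000e+00  0.00000000e+00  1.00000000e+00]] 410.55581036619924 ['color', 'z_map', 'fx', 'fy', 'cx', 'cy', 'mount', 'M']
```

View pics/top0.png

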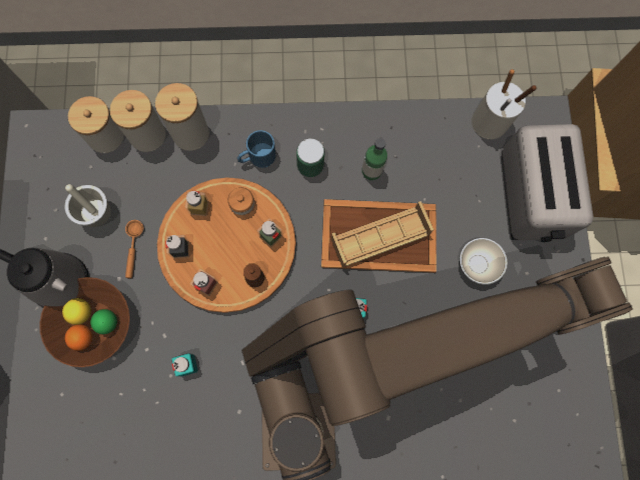

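View pics/scene0.png

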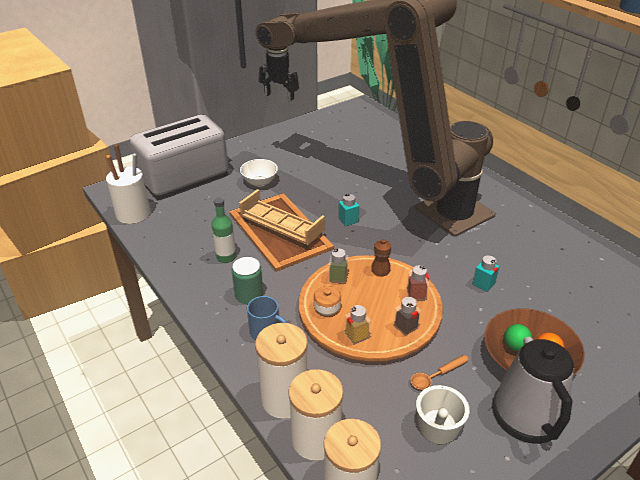

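The top view shows all four jars on the Susan: yellow (196,203), green (270,232), black (177,245), red (203,282). Salt is at (240,200), the mill at (253,274), and the rack sits crooked on the tray (380,236). The turquoise decoys are at (183,364) and (360,308).

```bash
python3 - <<'E'
from h import *
for n in('top','scene'):
    c=cam(n);P=cloud(c);z=P[...,2];ok=c['z_map']>0
    # tray region
    if n=='top':
        reg=np.zeros((480,640),bool);reg[190:280,315:445]=1
    else:
        reg=np.zeros((480,640),bool);reg[180:275,225:340]=1
    hsv=cv2.cvtColor(c['color'],cv2.COLOR_RGB2HSV)
    m=reg&ok&(z>0.060)&(z<0.115)
    k,lab,st,ce=cv2.connectedComponentsWithStats(m.astype(np.uint8))
    for i in range(1,k):
        if st[i,4]<15: continue
        q=P[lab==i]
        r=cv2.minAreaRect(q[:,:2].astype(np.float32)*1000)
        print(n,'end',st[i],np.median(q,0).round(4),'zmax',np.percentile(q[:,2],98).round(4),r)
    m=reg&ok&(z>0.011)&(z<0.021)&(hsv[...,1]>100)
    q=P[m];print('tray',cv2.minAreaRect(q[:,:2].astype(np.float32)*1000),len(q), np.median(q[:,2]))
    # susan objects
    q0=P[reg]
    m=ok&(z>0.113)&(z<0.138)&(P[...,0]>0.35)&(P[...,0]<0.95)&(P[...,1]>0)&(P[...,1]<0.6)
    k,lab,st,ce=cv2.connectedComponentsWithStats(m.astype(np.uint8))
    for i in range(1,k):
        if st[i,4]>10:
            q=P[lab==i];q=q[q[:,2]>np.percentile(q[:,2],90)-0.006]
            print(n,'cap',ce[i].round(),st[i,4],q.mean(0).round(4),c['color'][lab==i].mean(0).round())
    m=ok&(z>0.028)&(z<0.04)&(P[...,0]>0.3)&(P[...,1]>0.0)&(hsv[...,1]>100)&(P[...,1]<0.62)
    print('susan',cv2.minEnclosingCircle(P[m][:,:2].astype(np.float32)),np.median(P[m][:,2]))
E
```

```text
top end [416 201  17  32 181] [ 0.5612 -0.365   0.0786] zmax 0.0883 ((561.918701171875, -365.5472106933594), (90.83396911621094, 13.753320693969727), 18.384023666381836)
top end [331 233  16  33 172] [ 0.4753 -0.1223  0.0874] zmax 0.098 ((478.5274658203125, -128.86865234375), (89.8560791015625, 24.19652557373047), 18.362937927246094)
tray ((528.3109741210938, -243.94667053222656), (323.6080322265625, 203.06101989746094), 85.57917785644531) 2581 0.01571758515624122
top cap [ 99. 129.] 165 [0.8252 0.5261 0.1335] [79. 71. 62.]
top cap [143. 128.] 175 [0.8271 0.4072 0.1332] [81. 77. 69.]
top cap [188. 128.] 158 [0.8205 0.2809 0.1335] [83. 78. 71.]
top cap [ 72. 190.] 65 [0.6545 0.5958 0.1324] [129. 124. 110.]
top cap [193. 198.] 171 [0.6184 0.2661 0.1313] [162. 150. 143.]
top cap [268. 228.] 174 [0.5293 0.0649 0.1319] [163. 152. 144.]
top cap [173. 242.] 178 [0.4966 0.3165 0.1315] [166. 153. 145.]
top cap [ 66. 273.] 91 [0.4197 0.5962 0.1329] [50. 47. 46.]
top cap [252. 272.] 211 [0.41   0.1096 0.1342] [100.  63.  42.]
top cap [200. 279.] 182 [0.3959 0.2435 0.1313] [168. 156. 148.]
susan
[... 1109 characters left out ...]
] [123.  75.  50.]
scene cap [338. 254.] 149 [0.5309 0.0642 0.1283] [173. 161. 155.]
scene cap [419. 272.] 166 [0.3974 0.2429 0.1282] [173. 160. 154.]
scene cap [408. 304.] 182 [0.4995 0.3161 0.1286] [180. 165. 158.]
scene cap [357. 312.] 196 [0.6207 0.2659 0.1286] [182. 165. 157.]
scene cap [305. 368.] 14 [0.8288 0.342  0.1358] [137. 122. 108.]
scene cap [274. 382.] 222 [0.8986 0.3312 0.1334] [184. 170. 154.]
scene cap [316. 423.] 355 [0.886  0.4669 0.1339] [180. 166. 149.]
scene cap [440. 411.] 39 [0.6575 0.5958 0.1328] [194. 188. 171.]
scene cap [339. 469.] 198 [0.9078 0.5741 0.134 ] [172. 155. 136.]
susan ((0.5583566427230835, 0.3109814524650574), 0.3276272714138031) 0.034603428337887765
```

Measurements: tray centre (0.528,-0.244), long axis 85.6°. Rack axis 108.4°, so it is 0.40 rad off, which fits the spec. I'll take the rack by its +y end.

```bash
cat >> h.py <<'E'
def yawy(s=None):  # world direction (deg) of tool y axis
    s=s or get_state();m=R.from_quat(s['tcp_rot']).as_matrix();return np.degrees(np.arctan2(m[1,1],m[0,1]))
def plan(x,y,z,yy=None,N=10,frm=None):
    "constant row increments from pose frm (x,y,z,yawy) to target; yy mod 180 unless given exact"
    s=get_state();f=frm if frm is not None else [*s['eef_pos'],yawy(s)]
    sp=0 if yy is None else -(((yy-f[3])+90)%180-90)
    D=np.array([x-f[0],y-f[1]]);A=np.zeros((2,2))
    for k in range(N):
        a=np.radians(f[3]-sp*k/N); # y axis dir
        Y=np.array([np.cos(a),np.sin(a)]);X=np.array([-Y[1],Y[0]])  # z down: x = y cross z
        A+=np.stack([X,Y],1)
    d=np.linalg.solve(A,D)
    print('N',N,'x %.2f y %.2f z %.2f spin %.2f'%(d[0]*1e3,d[1]*1e3,-(z-f[2])/N*1e3,sp/N),'from',np.round(f,3))
    return [x,y,z,f[3]-sp]
E
python3 - <<'E'
from h import *
s=get_state();m=R.from_quat(s['tcp_rot']).as_matrix();print(m.round(3),yawy())
p=plan(0.479,-0.1225,0.24,108.4,N=15)
E
```

```text
[[ 0.905  0.425 -0.   ]
 [ 0.425 -0.905  0.001]
 [ 0.    -0.001 -1.   ]] -64.86098430417584
N 15 x 24.09 y -25.39 z 0.31 spin 0.45 from [  0.287  -0.611   0.245 -64.861]
```

Emit:
step_arm:
  commands:
    - {"gripper": -0.3, "x": 24.1, "y": -25.4, "spin": 0.45}
    - {"gripper": -0.3, "x": 24.1, "y": -25.4, "spin": 0.45}
    - {"gripper": -0.3, "x": 24.1, "y": -25.4, "spin": 0.45}
    - {"gripper": -0.3, "x": 24.1, "y": -25.4, "spin": 0.45}
    - {"gripper": -0.3, "x": 24.1, "y": -25.4, "spin": 0.45}
    - {"gripper": -0.3, "x": 24.1, "y": -25.4, "spin": 0.45}
    - {"gripper": -0.3, "x": 24.1, "y": -25.4, "spin": 0.45}
    - {"gripper": -0.3, "x": 24.1, "y": -25.4, "spin": 0.45}
    - {"gripper": -0.3, "x": 24.1, "y": -25.4, "spin": 0.45}
    - {"gripper": -0.3, "x": 24.1, "y": -25.4, "spin": 0.45}
  force: 60

```text
invalid input
```

Emit:
step_arm:
  commands:
    - {"gripper": -0.3, "x": 24.1, "y": -25.4, "spin": 0.45}
    - {"gripper": -0.3, "x": 24.1, "y": -25.4, "spin": 0.45}
    - {"gripper": -0.3, "x": 24.1, "y": -25.4, "spin": 0.45}
    - {"gripper": -0.3, "x": 24.1, "y": -25.4, "spin": 0.45}
    - {"gripper": -0.3, "x": 24.1, "y": -25.4, "spin": 0.45}
    - {"gripper": -0.3, "z": 10}
    - {"gripper": -0.3, "z": 10}
    - {"gripper": -0.3}
    - {"gripper": -0.3}
    - {"gripper": -0.3}

```text
invalid input
```

```bash
python3 - <<'E'
from h import *
s=get_state();print(s['time'],s['eef_pos'],yawy(s),s['opening'])
c=cam('wrist');save('w1',c['color']);P=cloud(c);z=P[...,2]
m=(c['z_map']>0)&(z>0.066)&(z<0.12)&(abs(P[...,0]-0.479)<0.08)&(abs(P[...,1]+0.12)<0.08)
k,lab,st,ce=cv2.connectedComponentsWithStats(m.astype(np.uint8))
for i in range(1,k):
    if st[i,4]>100:
        q=P[lab==i];print(st[i],cv2.minAreaRect(q[:,:2].astype(np.float32)*1000),np.percentile(q[:,2],[50,90,98]))
        t=q[q[:,2]>np.percentile(q[:,2],60)]
        print(cv2.minAreaRect(t[:,:2].astype(np.float32)*1000))
E
```

```text
0.25 [ 0.28667916 -0.61075257  0.24462758] -64.86098430417584 0.999217909630024
```

View pics/w1.png

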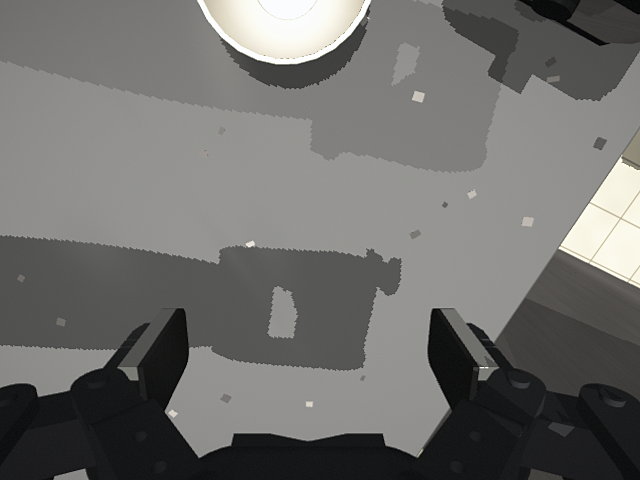

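The moves were refused, probably because every row needs all five keys. The picture only shows the fingers, open at the start pose, and the bowl.

Emit:
step_arm:
  commands:
    - {"gripper": -0.3, "x": 24.1, "y": -25.4, "z": 0, "spin": 0.45}
    - {"gripper": -0.3, "x": 24.1, "y": -25.4, "z": 0, "spin": 0.45}
    - {"gripper": -0.3, "x": 24.1, "y": -25.4, "z": 0, "spin": 0.45}
    - {"gripper": -0.3, "x": 24.1, "y": -25.4, "z": 0, "spin": 0.45}
    - {"gripper": -0.3, "x": 24.1, "y": -25.4, "z": 0, "spin": 0.45}
    - {"gripper": -0.3, "x": 24.1, "y": -25.4, "z": 0, "spin": 0.45}
    - {"gripper": -0.3, "x": 24.1, "y": -25.4, "z": 0, "spin": 0.45}
    - {"gripper": -0.3, "x": 24.1, "y": -25.4, "z": 0, "spin": 0.45}
    - {"gripper": -0.3, "x": 24.1, "y": -25.4, "z": 0, "spin": 0.45}
    - {"gripper": -0.3, "x": 24.1, "y": -25.4, "z": 0, "spin": 0.45}
  force: 60

```text
time: 1.3
eef_pos: [0.409, -0.2815, 0.2455]
tcp_rot: [0.984, 0.179, 0.0, 0.0]
contact_force: [-0.8, -0.4, 0.5]
opening: 0.648
finger_force: 0.0
```

Emit:
step_arm:
  commands:
    - {"gripper": -0.3, "x": 24.1, "y": -25.4, "z": 0, "spin": 0.45}
    - {"gripper": -0.3, "x": 24.1, "y": -25.4, "z": 0, "spin": 0.45}
    - {"gripper": -0.3, "x": 24.1, "y": -25.4, "z": 0, "spin": 0.45}
    - {"gripper": -0.3, "x": 24.1, "y": -25.4, "z": 0, "spin": 0.45}
    - {"gripper": -0.3, "x": 24.1, "y": -25.4, "z": 0, "spin": 0.45}
    - {"gripper": -0.3, "x": 0, "y": 0, "z": 15, "spin": 0}
    - {"gripper": -0.3, "x": 0, "y": 0, "z": 15, "spin": 0}
    - {"gripper": -0.3, "x": 0, "y": 0, "z": 0, "spin": 0}
    - {"gripper": -0.3, "x": 0, "y": 0, "z": 0, "spin": 0}
    - {"gripper": -0.3, "x": 0, "y": 0, "z": 0, "spin": 0}

```text
time: 2.3
eef_pos: [0.4791, -0.1237, 0.2156]
tcp_rot: [0.987, 0.159, 0.0, 0.0]
contact_force: [0.2, -0.4, 0.7]
opening: 0.648
finger_force: 0.0
```

```bash
python3 - <<'E'
from h import *
s=get_state();print(s['time'],s['eef_pos'],yawy(s),s['opening'])
c=cam('wrist');save('w2',c['color']);P=cloud(c);z=P[...,2]
m=(c['z_map']>0)&(z>0.066)&(z<0.12)&(abs(P[...,0]-0.479)<0.08)&(abs(P[...,1]+0.12)<0.08)
k,lab,st,ce=cv2.connectedComponentsWithStats(m.astype(np.uint8))
for i in range(1,k):
    if st[i,4]>100:
        q=P[lab==i];print(st[i],cv2.minAreaRect(q[:,:2].astype(np.float32)*1000),np.percentile(q[:,2],[50,90,98]))
        t=q[q[:,2]>np.percentile(q[:,2],60)]
        print(cv2.minAreaRect(t[:,:2].astype(np.float32)*1000))
E
```

```text
2.3 [ 0.47912608 -0.12370259  0.21558332] -71.7058951032393 0.6479620315128461
[ 300  163   16  136 1895] ((476.8853759765625, -124.37136840820312), (89.74403381347656, 9.624384880065918), 19.102441787719727) [0.08794284 0.08899095 0.08947923]
((477.06549072265625, -124.69326782226562), (87.65715026855469, 8.107647895812988), 18.81985855102539)
```

View pics/w2.png

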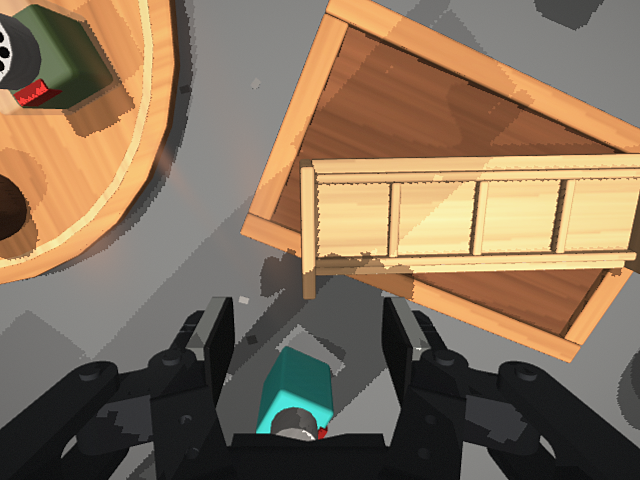

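The picture shows the rack's near end board at (308,230) between the opened fingers' lanes. Its top edge is at z=0.088, centre (0.477,-0.1245). Descending to pinch it.

Emit:
step_arm:
  commands:
    - {"gripper": -0.3, "x": -1.1, "y": 0, "z": 20, "spin": -0.3}
    - {"gripper": -0.3, "x": -1.1, "y": 0, "z": 25, "spin": -0.3}
    - {"gripper": -0.3, "x": 0, "y": 0, "z": 25, "spin": 0}
    - {"gripper": -0.3, "x": 0, "y": 0, "z": 25, "spin": 0}
    - {"gripper": -0.3, "x": 0, "y": 0, "z": 20, "spin": 0}
    - {"gripper": -0.3, "x": 0, "y": 0, "z": 15, "spin": 0}
    - {"gripper": -0.3, "x": 0, "y": 0, "z": 14, "spin": 0}
    - {"gripper": 1, "x": 0, "y": 0, "z": 0, "spin": 0}
    - {"gripper": 1, "x": 0, "y": 0, "z": 0, "spin": 0}
    - {"gripper": 1, "x": 0, "y": 0, "z": 0, "spin": 0}

```text
time: 3.35
eef_pos: [0.478, -0.1239, 0.0725]
tcp_rot: [0.986, 0.165, 0.001, 0.001]
contact_force: [-0.2, 0.0, 0.3]
opening: 0.147
finger_force: 0.0
```

Emit:
step_arm:
  commands:
    - {"gripper": 1, "x": 0, "y": 0, "z": 0, "spin": 0}
    - {"gripper": 1, "x": 0, "y": 0, "z": 0, "spin": 0}
    - {"gripper": 1, "x": 0, "y": 0, "z": 0, "spin": 0}
    - {"gripper": 1, "x": 0, "y": 0, "z": -2, "spin": 0}
    - {"gripper": 1, "x": 0, "y": 0, "z": -2, "spin": 0}
    - {"gripper": 1, "x": 0, "y": 0, "z": -2, "spin": 0}
    - {"gripper": 1, "x": 0, "y": 0, "z": -2, "spin": 0}
    - {"gripper": 1, "x": 0, "y": 0, "z": 0, "spin": 0}
    - {"gripper": 1, "x": 0, "y": 0, "z": 0, "spin": 0}
    - {"gripper": 1, "x": 0, "y": 0, "z": 0, "spin": 0}

```text
time: 4.35
eef_pos: [0.477, -0.1233, 0.0792]
tcp_rot: [0.986, 0.165, -0.0, -0.0]
contact_force: [1.4, -0.2, -7.2]
opening: 0.098
finger_force: 58.3
```

```bash
python3 - <<'E'
from h import *
s=get_state();print(s['time'],s['eef_pos'],yawy(s),s['opening'],s['finger_force'],s['contact_force'])
d=np.radians(85.6);t=np.array([0.528,-0.244])+0.129*np.array([np.cos(d),np.sin(d)]);print(t)
y=yawy(s); plan(t[0],t[1],s['eef_pos'][2],y-23.2,N=20)
E
```

```text
4.35 [ 0.47696393 -0.12330284  0.07918677] -71.01285054631624 0.09758609360193993 58.27498376369476 [ 1.35240368 -0.17537162 -7.24551196]
[ 0.53789675 -0.11538019]
N 20 x 3.09 y 0.03 z -0.00 spin 1.16 from [  0.477  -0.123   0.079 -71.013]
```

Emit:
step_arm:
  commands:
    - {"gripper": 1, "x": 3.1, "y": 0, "z": 0, "spin": 1.16}
    - {"gripper": 1, "x": 3.1, "y": 0, "z": 0, "spin": 1.16}
    - {"gripper": 1, "x": 3.1, "y": 0, "z": 0, "spin": 1.16}
    - {"gripper": 1, "x": 3.1, "y": 0, "z": 0, "spin": 1.16}
    - {"gripper": 1, "x": 3.1, "y": 0, "z": 0, "spin": 1.16}
    - {"gripper": 1, "x": 3.1, "y": 0, "z": 0, "spin": 1.16}
    - {"gripper": 1, "x": 3.1, "y": 0, "z": 0, "spin": 1.16}
    - {"gripper": 1, "x": 3.1, "y": 0, "z": 0, "spin": 1.16}
    - {"gripper": 1, "x": 3.1, "y": 0, "z": 0, "spin": 1.16}
    - {"gripper": 1, "x": 3.1, "y": 0, "z": 0, "spin": 1.16}

```text
time: 5.35
eef_pos: [0.5075, -0.116, 0.0794]
tcp_rot: [0.998, 0.064, 0.0, 0.0]
contact_force: [0.7, 0.4, -7.5]
opening: 0.096
finger_force: 58.4
```

Emit:
step_arm:
  commands:
    - {"gripper": 1, "x": 3.1, "y": 0, "z": 0, "spin": 1.16}
    - {"gripper": 1, "x": 3.1, "y": 0, "z": 0, "spin": 1.16}
    - {"gripper": 1, "x": 3.1, "y": 0, "z": 0, "spin": 1.16}
    - {"gripper": 1, "x": 3.1, "y": 0, "z": 0, "spin": 1.16}
    - {"gripper": 1, "x": 3.1, "y": 0, "z": 0, "spin": 1.16}
    - {"gripper": 1, "x": 3.1, "y": 0, "z": 0, "spin": 1.16}
    - {"gripper": 1, "x": 3.1, "y": 0, "z": 0, "spin": 1.16}
    - {"gripper": 1, "x": 3.1, "y": 0, "z": 0, "spin": 1.16}
    - {"gripper": 1, "x": 3.1, "y": 0, "z": 0, "spin": 1.16}
    - {"gripper": 1, "x": 3.1, "y": 0, "z": 0, "spin": 1.16}

```text
time: 6.35
eef_pos: [0.5385, -0.1149, 0.0793]
tcp_rot: [0.999, -0.038, 0.0, 0.0]
contact_force: [0.6, -0.0, -6.3]
opening: 0.093
finger_force: 58.4
```

```bash
cat > rack.py <<'E'
from h import *
s=get_state();print(s['time'],s['eef_pos'],yawy(s),s['opening'],s['finger_force'],s['contact_force'])
for n in ('scene','top'):
    c=cam(n);P=cloud(c);z=P[...,2]
    m=(c['z_map']>0)&(z>0.05)&(z<0.11)&(abs(P[...,0]-0.528)<0.11)&(abs(P[...,1]+0.24)<0.16)
    k,lab,st,ce=cv2.connectedComponentsWithStats(m.astype(np.uint8))
    for i in range(1,k):
        if st[i,4]>60:
            q=P[lab==i];print(n,st[i],np.median(q,0).round(4),cv2.minAreaRect(q[:,:2].astype(np.float32)*1000),np.percentile(q[:,2],[50,98]))
    # deck/pocket-floor & walls heights between ends
    m=(c['z_map']>0)&(z>0.03)&(z<0.065)&(abs(P[...,0]-0.528)<0.06)&(abs(P[...,1]+0.24)<0.11)
    q=P[m];A=np.c_[q[:,:2]-[0.528,-0.244],np.ones(len(q))];print('plane',np.linalg.lstsq(A,q[:,2],rcond=None)[0])
E
python3 rack.py
```

```text
6.35 [ 0.53845505 -0.11485403  0.07934632] -94.30660372380457 0.09278802809851643 58.43460202217102 [ 0.60139052 -0.00981738 -6.25598603]
scene [ 247  184   67   64 1129] [ 0.5417 -0.2393  0.0605] ((530.422119140625, -238.3018798828125), (294.8918762207031, 97.83514404296875), 85.50443267822266) [0.06050564 0.09764955]
plane [-0.01941235  0.0247906   0.05125598]
top [ 347  215   84   35 1411] [ 0.5198 -0.2675  0.0558] ((525.626953125, -264.0502014160156), (224.14320373535156, 90.15685272216797), 85.31147766113281) [0.05580515 0.0945104 ]
plane [-0.00086531  0.01823915  0.05187802]
```

Emit:
step_arm:
  commands:
    - {"gripper": 1, "x": 0, "y": 0, "z": 2, "spin": 0}
    - {"gripper": 1, "x": 0, "y": 0, "z": 2, "spin": 0}
    - {"gripper": 1, "x": 0, "y": 0, "z": 2, "spin": 0}
    - {"gripper": 1, "x": 0, "y": 0, "z": 2, "spin": 0}
    - {"gripper": 1, "x": 0, "y": 0, "z": 2, "spin": 0}
    - {"gripper": 1, "x": 0, "y": 0, "z": 1, "spin": 0}
    - {"gripper": 1, "x": 0, "y": 0, "z": 1, "spin": 0}
    - {"gripper": 1, "x": 0, "y": 0, "z": 0, "spin": 0}
    - {"gripper": 1, "x": 0, "y": 0, "z": 0, "spin": 0}
    - {"gripper": 1, "x": 0, "y": 0, "z": 0, "spin": 0}

```text
time: 7.45
eef_pos: [0.5384, -0.1149, 0.0677]
tcp_rot: [0.999, -0.037, 0.0, 0.0]
contact_force: [-0.8, 1.4, -4.7]
opening: 0.097
finger_force: 58.6
```

Emit:
step_arm:
  commands:
    - {"gripper": 1, "x": 0, "y": 0, "z": 1, "spin": 0}
    - {"gripper": 1, "x": 0, "y": 0, "z": 1, "spin": 0}
    - {"gripper": 1, "x": 0, "y": 0, "z": 1, "spin": 0}
    - {"gripper": 0.6, "x": 0, "y": 0, "z": 0, "spin": 0}
    - {"gripper": 0.3, "x": 0, "y": 0, "z": 0, "spin": 0}
    - {"gripper": 0, "x": 0, "y": 0, "z": 0, "spin": 0}
    - {"gripper": -0.3, "x": 0, "y": 0, "z": 0, "spin": 0}
    - {"gripper": -0.3, "x": 0, "y": 0, "z": 0, "spin": 0}
    - {"gripper": -0.3, "x": 0, "y": 0, "z": 0, "spin": 0}
    - {"gripper": -0.3, "x": 0, "y": 0, "z": -10, "spin": 0}

```text
time: 8.45
eef_pos: [0.5369, -0.1144, 0.0732]
tcp_rot: [0.999, -0.037, -0.002, -0.001]
contact_force: [0.6, -0.1, -0.5]
opening: 0.65
finger_force: 0.0
```

Emit:
step_arm:
  commands:
    - {"gripper": -0.3, "x": 0, "y": 0, "z": -20, "spin": 0}
    - {"gripper": -0.3, "x": 0, "y": 0, "z": -20, "spin": 0}
    - {"gripper": -0.3, "x": 0, "y": 0, "z": -30, "spin": 0}
    - {"gripper": -0.3, "x": 0, "y": 0, "z": -30, "spin": 0}
    - {"gripper": -0.3, "x": 0, "y": 0, "z": -30, "spin": 0}
    - {"gripper": -0.3, "x": 0, "y": 10, "z": -30, "spin": 0}
    - {"gripper": -0.3, "x": 0, "y": 20, "z": 0, "spin": 0}
    - {"gripper": -0.3, "x": -10, "y": 20, "z": 0, "spin": 0}
    - {"gripper": -0.3, "x": -10, "y": 30, "z": 0, "spin": 0}
    - {"gripper": -0.3, "x": -10, "y": 30, "z": 0, "spin": 0}

```text
time: 9.45
eef_pos: [0.4997, -0.223, 0.2353]
tcp_rot: [0.999, -0.036, 0.001, 0.0]
contact_force: [1.1, 0.2, -0.1]
opening: 0.651
finger_force: 0.0
```

```bash
python3 rack.py; python3 - <<'E'
from h import *
c=cam('wrist');save('w3',c['color']);P=cloud(c);z=P[...,2]
m=(c['z_map']>0)&(z>0.066)&(z<0.12)&(abs(P[...,0]-0.528)<0.08)&(abs(P[...,1]+0.24)<0.16)
k,lab,st,ce=cv2.connectedComponentsWithStats(m.astype(np.uint8))
for i in range(1,k):
    if st[i,4]>100:
        q=P[lab==i];print(st[i],cv2.minAreaRect(q[:,:2].astype(np.float32)*1000),np.percentile(q[:,2],[50,98]))
E
```

```text
9.45 [ 0.49972883 -0.22297336  0.23533358] -94.14927600833137 0.6506597921695292 0.0 [ 1.12502963  0.18476034 -0.07900862]
scene [247 186  27  17 246] [ 0.5209 -0.3702  0.0685] ((520.3671264648438, -368.19927978515625), (25.314302444458008, 90.68666076660156), 84.18551635742188) [0.06850315 0.08545005]
scene [286 229  27  19 276] [ 0.5423 -0.1127  0.0698] ((535.1250610351562, -115.8193130493164), (92.74833679199219, 52.20747756958008), 24.724529266357422) [0.0698335  0.08453142]
plane [-0.01552549  0.01176387  0.03965086]
top [332 211   8  32 116] [ 0.5385 -0.1125  0.0822] ((538.4862670898438, -117.15027618408203), (19.174964904785156, 90.64818572998047), 83.25923156738281) [0.08218144 0.08914651]
top [424 216   6  34 181] [ 0.5171 -0.3676  0.0798] ((516.9087524414062, -369.2533264160156), (10.233094215393066, 88.1031723022461), 85.85220336914062) [0.07978773 0.08874922]
plane [-0.01612857  0.00660195  0.03994949]
[ 131  113   33  130 2473] ((537.36962890625, -115.20246887207031), (10.054638862609863, 89.35456085205078), 85.6778564453125) [0.0793823  0.08135184]
[ 494  113   39  129 2723] ((517.6417846679688, -371.8348388671875), (10.27148151397705, 89.03150939941406), 85.8469467163086) [0.07917644 0.0814296 ]
```

View pics/w3.png

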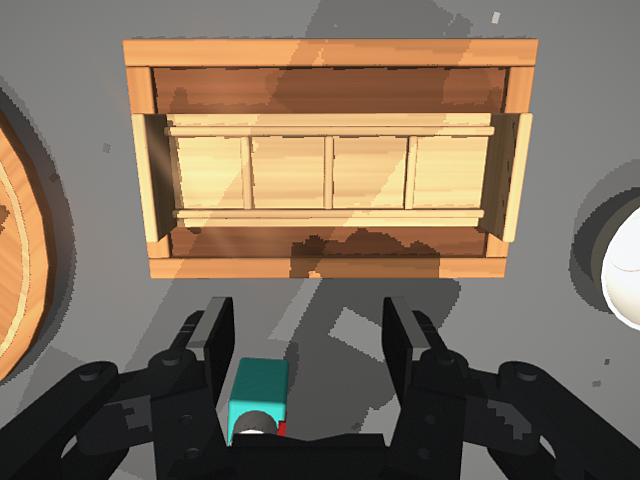

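The picture shows the rack square in the tray with dark floor on both sides. Both end-board tops measure z=0.081, so it stands level on the floor, centre (0.5275,-0.2435), axis 85.6°. Next is an overview of the Susan.

Emit:
step_arm:
  commands:
    - {"gripper": -1, "x": -1.9, "y": -25, "z": -9, "spin": 0}
    - {"gripper": -1, "x": -1.9, "y": -25, "z": -9, "spin": 0}
    - {"gripper": -1, "x": -1.9, "y": -25, "z": -9, "spin": 0}
    - {"gripper": -1, "x": -1.9, "y": -25, "z": -9, "spin": 0}
    - {"gripper": -1, "x": -1.9, "y": -25, "z": -9, "spin": 0}
    - {"gripper": -1, "x": -1.9, "y": -25, "z": -9, "spin": 0}
    - {"gripper": -1, "x": -1.9, "y": -25, "z": -9, "spin": 0}
    - {"gripper": -1, "x": -1.9, "y": -25, "z": -9, "spin": 0}
    - {"gripper": -1, "x": -1.9, "y": -25, "z": -9, "spin": 0}
    - {"gripper": -1, "x": -1.9, "y": -25, "z": -9, "spin": 0}
  force: 40

```text
time: 10.6
eef_pos: [0.4991, 0.0306, 0.3252]
tcp_rot: [0.999, -0.036, 0.0, -0.0]
contact_force: [-0.8, -1.2, -0.7]
opening: 1.003
finger_force: 0.0
```

Emit:
step_arm:
  commands:
    - {"gripper": -1, "x": -1.9, "y": -27, "z": 0, "spin": 0}
    - {"gripper": -1, "x": -1.9, "y": -27, "z": 0, "spin": 0}
    - {"gripper": -1, "x": -1.9, "y": -27, "z": 0, "spin": 0}
    - {"gripper": -1, "x": -1.9, "y": -27, "z": 0, "spin": 0}
    - {"gripper": -1, "x": -1.9, "y": -27, "z": 0, "spin": 0}
    - {"gripper": -1, "x": -1.9, "y": -27, "z": 0, "spin": 0}
    - {"gripper": -1, "x": 0, "y": 0, "z": 0, "spin": 0}
    - {"gripper": -1, "x": 0, "y": 0, "z": 0, "spin": 0}
    - {"gripper": -1, "x": 0, "y": 0, "z": 0, "spin": 0}
    - {"gripper": -1, "x": 0, "y": 0, "z": 0, "spin": 0}

```text
time: 11.6
eef_pos: [0.5, 0.1902, 0.3244]
tcp_rot: [0.999, -0.037, 0.0, 0.0]
contact_force: [-0.6, -0.6, 0.4]
opening: 1.003
finger_force: 0.0
```

```bash
cat > jars.py <<'E'
from h import *
import sys
def jars(c,base=0.034,box=None,verbose=True):
    """find capped jars: cap circle, shoulder square, lip, holes"""
    P=cloud(c);z=P[...,2];ok=c['z_map']>0;hsv=cv2.cvtColor(c['color'],cv2.COLOR_RGB2HSV).astype(int)
    m=ok&(z>base+0.088)&(z<base+0.100)&((hsv[...,1]<70)|(hsv[...,2]<70))
    if box is not None: m&=(P[...,0]>box[0])&(P[...,0]<box[1])&(P[...,1]>box[2])&(P[...,1]<box[3])
    m=cv2.morphologyEx(m.astype(np.uint8),cv2.MORPH_OPEN,np.ones((3,3)))
    k,lab,st,ce=cv2.connectedComponentsWithStats(m);out=[]
    for i in range(1,k):
        if st[i,4]<150: continue
        q=P[lab==i];(cx,cy),r=cv2.minEnclosingCircle(q[:,:2].astype(np.float32))
        if not 0.014<r<0.026: continue
        d=np.hypot(P[...,0]-cx,P[...,1]-cy)
        sh=ok&(abs(z-base-0.070)<0.004)&(d<0.042)
        rect=cv2.minAreaRect(P[sh][:,:2].astype(np.float32)*1000) if sh.sum()>20 else None
        lip=ok&(d<0.045)&(d>0.019)&(z>base+0.045)&(z<base+0.082)&((hsv[...,0]<6)|(hsv[...,0]>174))&(hsv[...,1]>190)&(hsv[...,2]>120)
        lp=P[lip]-[cx,cy,0] if lip.sum()>5 else None
        la=np.degrees(np.arctan2(lp[:,1].mean(),lp[:,0].mean())) if lp is not None else None
        # holes on cap-top plane
        vv,uu=np.nonzero((d<0.026)&(z>base+0.085)&(z<base+0.100)&(hsv[...,2]<60))
        if len(uu)>3:
            w=ray(c,uu,vv,base+0.094)[:,:2]-[cx,cy];w=w[np.hypot(*w.T)<0.0165]
        else: w=np.zeros((0,2))
        ha=np.degrees(np.arctan2(*w.mean(0)[::-1])) if len(w)>3 else None
        hr=np.hypot(*w.mean(0))*1e3 if len(w)>3 else 0
        body=ok&(z>base+0.045)&(z<base+0.066)&(d<0.042)&(hsv[...,1]<256)
        rgb=np.median(c['color'][body&~lip],0) if (body&~lip).any() else None
        out.append(dict(px=ce[i],c=(cx,cy),lip=la,holes=ha))
        if verbose: print('px',ce[i].round(),'c',np.round((cx,cy),4),'r%.1f'%(r*1e3),'ztop %.3f'%np.median(q[:,2]),'lip',None if la is None else (round(la,1),int(lip.sum())),'holes',None if ha is None else (round(ha,1),round(hr,1),len(w)),'rect',None if rect is None else np.round([*rect[0],*rect[1],rect[2]],1),'rgb',rgb)
    return out
if __name__=='__main__':
    s=get_state();print(s['time'],s['eef_pos'].round(4),round(yawy(s),2),round(s['opening'],3),round(s['finger_force'],1),s['contact_force'].round(1))
    c=cam('wrist');save(sys.argv[1],c['color']);jars(c,float(sys.argv[2]) if len(sys.argv)>2 else 0.034)
E
python3 jars.py w4
```

```text
11.6 [0.5    0.1902 0.3244] -94.26 1.003 0.0 [-0.6 -0.6  0.4]
px [194.  59.] c [0.6183 0.2649] r19.0 ztop 0.127 lip (np.float64(-3.7), 22) holes (np.float64(-42.1), np.float64(11.3), 57) rect [618.7 264.8  49.9  50.9  82.6] rgb [93. 70. 44.]
px [465. 161.] c [0.5284 0.0631] r19.2 ztop 0.127 lip None holes (np.float64(-83.3), np.float64(11.3), 143) rect [527.8  62.9  51.3  49.7  45.8] rgb [52. 60. 40.]
px [156. 223.] c [0.4969 0.3153] r19.1 ztop 0.127 lip None holes (np.float64(53.3), np.float64(11.1), 126) rect [497.3 315.7  49.8  51.2   3.7] rgb [94. 69. 52.]
px [407. 299.] c [0.4105 0.1091] r23.3 ztop 0.130 lip None holes (np.float64(-77.4), np.float64(2.5), 344) rect [423.7 115.9  16.2  43.6  27.6] rgb [33. 20. 13.]
px [257. 327.] c [0.3955 0.2425] r19.2 ztop 0.127 lip None holes (np.float64(-167.3), np.float64(11.4), 86) rect [395.9 242.5  49.5  49.2  57.7] rgb [101.  62.  47.]
```

View pics/w4.png

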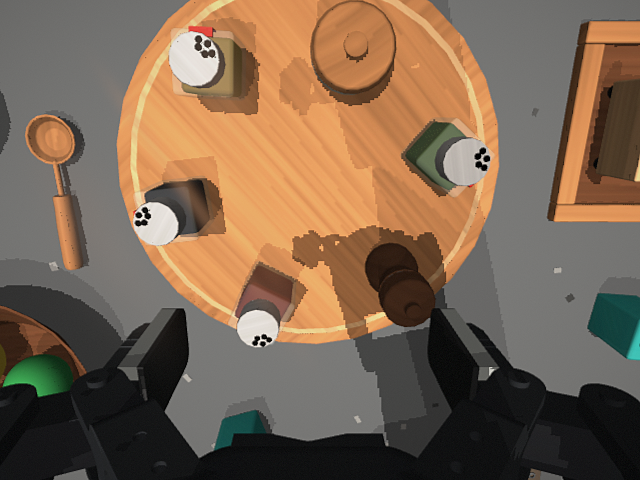

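The overview shows yellow (194,59), green (465,161), black (156,223) and red (257,327), with their hole clusters. The square shoulders all measure 50 mm. Green goes first, into the far pocket.

```bash
python3 - <<'E'
from h import *
p=plan(0.528,0.063,0.160,-44.2,N=10)
u=np.array([np.cos(np.radians(85.6)),np.sin(np.radians(85.6))])
for k in(-96,-32,32,96): print(k,(np.array([0.5275,-0.2435])+k*1e-3*u).round(4))
k=np.array([0.5275,-0.2435])-0.096*u
q=plan(*k,0.175,-4.4,N=15,frm=[0.528,0.063,0.175,p[3]])
E
```

```text
N 10 x -1.37 y 13.36 z 16.44 spin -5.01 from [  0.5     0.19    0.324 -94.276]
-96 [ 0.5201 -0.3392]
-32 [ 0.525  -0.2754]
32 [ 0.53   -0.2116]
96 [ 0.5349 -0.1478]
N 15 x -24.90 y 11.35 z -0.00 spin -2.65 from [  0.528   0.063   0.175 -44.2  ]
```

Emit:
step_arm:
  commands:
    - {"gripper": -1, "x": -1.4, "y": 13.4, "z": 16.4, "spin": -5}
    - {"gripper": -1, "x": -1.4, "y": 13.4, "z": 16.4, "spin": -5}
    - {"gripper": -1, "x": -1.4, "y": 13.4, "z": 16.4, "spin": -5}
    - {"gripper": -1, "x": -1.4, "y": 13.4, "z": 16.4, "spin": -5}
    - {"gripper": -1, "x": -1.4, "y": 13.4, "z": 16.4, "spin": -5}
    - {"gripper": -1, "x": -1.4, "y": 13.4, "z": 16.4, "spin": -5}
    - {"gripper": -1, "x": -1.4, "y": 13.4, "z": 16.4, "spin": -5}
    - {"gripper": -1, "x": -1.4, "y": 13.4, "z": 16.4, "spin": -5}
    - {"gripper": -1, "x": -1.4, "y": 13.4, "z": 16.4, "spin": -5}
    - {"gripper": -1, "x": -1.4, "y": 13.4, "z": 16.4, "spin": -5}
  force: 40

```text
time: 12.65
eef_pos: [0.5281, 0.062, 0.1599]
tcp_rot: [0.921, 0.39, 0.0, 0.0]
contact_force: [0.7, -0.5, 0.0]
opening: 0.996
finger_force: 0.0
```

```bash
python3 jars.py w5; python3 -c "
from h import *
plan(0.528,0.063,0.076,-44.2,N=6)"
```

```text
12.65 [0.5281 0.062  0.1599] -44.09 0.996 0.0 [ 0.7 -0.5  0. ]
px [306. 289.] c [0.5279 0.0632] r19.1 ztop 0.127 lip None holes (np.float64(-82.6), np.float64(11.3), 512) rect [528.4  63.5  48.9  49.7  44.9] rgb [69. 75. 49.]
px [ 69. 352.] c [0.4246 0.1161] r16.4 ztop 0.125 lip None holes (np.float64(-7.7), np.float64(10.1), 495) rect [426.  118.   11.   36.9  29.3] rgb [50. 31. 20.]
N 6 x 0.35 y -0.20 z 13.48 spin 0.03 from [  0.527   0.061   0.157 -44.018]
```

Emit:
step_arm:
  commands:
    - {"gripper": -1, "x": 0.5, "y": -0.3, "z": 17, "spin": 0}
    - {"gripper": -1, "x": 0, "y": 0, "z": 17, "spin": 0}
    - {"gripper": -1, "x": 0, "y": 0, "z": 17, "spin": 0}
    - {"gripper": -1, "x": 0, "y": 0, "z": 17, "spin": 0}
    - {"gripper": -1, "x": 0, "y": 0, "z": 16, "spin": 0}
    - {"gripper": -0.5, "x": 0, "y": 0, "z": 0, "spin": 0}
    - {"gripper": 0, "x": 0, "y": 0, "z": 0, "spin": 0}
    - {"gripper": 0.3, "x": 0, "y": 0, "z": 0, "spin": 0}
    - {"gripper": 0.6, "x": 0, "y": 0, "z": 0, "spin": 0}
    - {"gripper": 1, "x": 0, "y": 0, "z": 0, "spin": 0}
  force: 40

```text
time: 13.7
eef_pos: [0.5289, 0.0637, 0.0776]
tcp_rot: [0.921, 0.389, 0.001, 0.0]
contact_force: [-0.1, -0.5, 3.0]
opening: 0.581
finger_force: 42.4
```

Emit:
step_arm:
  commands:
    - {"gripper": 1, "x": 0, "y": 0, "z": 0, "spin": 0}
    - {"gripper": 1, "x": 0, "y": 0, "z": 0, "spin": 0}
    - {"gripper": 1, "x": 0, "y": 0, "z": -5, "spin": 0}
    - {"gripper": 1, "x": 0, "y": 0, "z": -10, "spin": 0}
    - {"gripper": 1, "x": 0, "y": 0, "z": -15, "spin": 0}
    - {"gripper": 1, "x": 0, "y": 0, "z": -15, "spin": 0}
    - {"gripper": 1, "x": 0, "y": 0, "z": -15, "spin": 0}
    - {"gripper": 1, "x": 0, "y": 0, "z": -20, "spin": 0}
    - {"gripper": 1, "x": 0, "y": 0, "z": -20, "spin": 0}
    - {"gripper": 1, "x": 0, "y": 0, "z": 0, "spin": 0}

```text
time: 14.7
eef_pos: [0.5305, 0.0637, 0.181]
tcp_rot: [0.921, 0.389, 0.004, 0.002]
contact_force: [0.6, -0.1, -2.2]
opening: 0.58
finger_force: 42.1
```

Emit:
step_arm:
  commands:
    - {"gripper": 1, "x": -24.9, "y": 11.4, "z": 0, "spin": -2.65}
    - {"gripper": 1, "x": -24.9, "y": 11.4, "z": 0, "spin": -2.65}
    - {"gripper": 1, "x": -24.9, "y": 11.4, "z": 0, "spin": -2.65}
    - {"gripper": 1, "x": -24.9, "y": 11.4, "z": 0, "spin": -2.65}
    - {"gripper": 1, "x": -24.9, "y": 11.4, "z": 0, "spin": -2.65}
    - {"gripper": 1, "x": -24.9, "y": 11.4, "z": 0, "spin": -2.65}
    - {"gripper": 1, "x": -24.9, "y": 11.4, "z": 0, "spin": -2.65}
    - {"gripper": 1, "x": -24.9, "y": 11.4, "z": 0, "spin": -2.65}
    - {"gripper": 1, "x": -24.9, "y": 11.4, "z": 0, "spin": -2.65}
    - {"gripper": 1, "x": -24.9, "y": 11.4, "z": 0, "spin": -2.65}

```text
time: 15.7
eef_pos: [0.4911, -0.206, 0.1757]
tcp_rot: [0.807, 0.59, -0.0, -0.001]
contact_force: [0.0, -1.2, -2.4]
opening: 0.578
finger_force: 42.2
```

Emit:
step_arm:
  commands:
    - {"gripper": 1, "x": -24.9, "y": 11.4, "z": 0, "spin": -2.65}
    - {"gripper": 1, "x": -24.9, "y": 11.4, "z": 0, "spin": -2.65}
    - {"gripper": 1, "x": -24.9, "y": 11.4, "z": 0, "spin": -2.65}
    - {"gripper": 1, "x": -24.9, "y": 11.4, "z": 0, "spin": -2.65}
    - {"gripper": 1, "x": -24.9, "y": 11.4, "z": 0, "spin": -2.65}
    - {"gripper": 1, "x": 0, "y": 0, "z": 0, "spin": 0}
    - {"gripper": 1, "x": 0, "y": 0, "z": 0, "spin": 0}
    - {"gripper": 1, "x": 0, "y": 0, "z": 0, "spin": 0}
    - {"gripper": 1, "x": 0, "y": 0, "z": 0, "spin": 0}
    - {"gripper": 1, "x": 0, "y": 0, "z": 0, "spin": 0}

```text
time: 16.7
eef_pos: [0.5205, -0.3378, 0.1763]
tcp_rot: [0.734, 0.679, 0.0, -0.0]
contact_force: [0.7, -0.4, -1.6]
opening: 0.576
finger_force: 42.2
```

```bash
cat > hold.py <<'E'
# held jar: cap centre, its tool offset, base height; correction to pocket
from h import *
import sys
k=float(sys.argv[1]);s=get_state()
u=np.array([np.cos(np.radians(85.6)),np.sin(np.radians(85.6))]);t=np.array([0.5275,-0.2435])+k*1e-3*u
c=cam('wrist');P=cloud(c);e=s['eef_pos'];print(round(s['time'],2),e.round(4),round(yawy(s),2),round(s['opening'],3),s['contact_force'].round(1))
d=np.hypot(P[...,0]-e[0],P[...,1]-e[1]);hsv=cv2.cvtColor(c['color'],cv2.COLOR_RGB2HSV)
m=(c['z_map']>0)&(d<0.035)&(P[...,2]>e[2]+0.035)&(P[...,2]<e[2]+0.07)&(hsv[...,1]<70)
q=P[m];zt=np.percentile(q[:,2],90);q=q[q[:,2]>zt-0.006];(cx,cy),r=cv2.minEnclosingCircle(q[:,:2].astype(np.float32))
print('cap',round(cx,4),round(cy,4),'r',round(r*1e3,1),'top',round(zt,4),'base',round(zt-0.094,4),'base-tcp',round(zt-0.094-e[2],4),'target',t.round(4))
a=np.radians(yawy(s));Y=np.array([np.cos(a),np.sin(a)]);X=np.array([-Y[1],Y[0]])
D=(t-[cx,cy])*1e3;print('move mm x %.1f y %.1f'%(X@D,Y@D),'down to floor %.1f'%((zt-0.094-0.036)*1e3),'spin %.1f'%-(((-4.4-yawy(s))+90)%180-90))
E
python3 hold.py -96
```

```text
16.7 [ 0.5205 -0.3378  0.1763] -4.41 0.576 [ 0.7 -0.4 -1.6]
cap 0.5216 -0.3212 r 28.7 top 0.244 base 0.15 base-tcp -0.0263 target [ 0.5201 -0.3392]
move mm x -18.1 y -0.1 down to floor 114.0 spin -0.0
```

```bash
sed -i 's/e\[2\]+0.07)&(hsv\[...,1\]<70)/e[2]+0.060)\&(hsv[...,1]<70)\&(hsv[...,2]>110)/; s/e\[2\]+0.035)/e[2]+0.025)/' hold.py; python3 hold.py -96; python3 -c "
from h import *
c=cam('wrist');save('w6',c['color'])"
```

```text
16.75 [ 0.5206 -0.338   0.1764] -4.42 0.582 [-0.3 -0.3 -2.7]
cap 0.5206 -0.3363 r 18.7 top 0.2265 base 0.1325 base-tcp -0.0439 target [ 0.5201 -0.3392]
move mm x -3.0 y -0.3 down to floor 96.5 spin -0.0
```

View pics/w6.png

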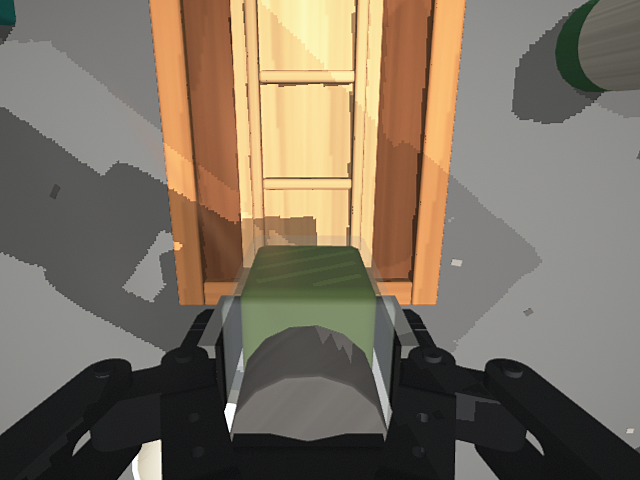

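The jar is held upright, seen at (310,370), with the last pocket directly below. Lowering it.

Emit:
step_arm:
  commands:
    - {"gripper": 1, "x": -1.8, "y": 0, "z": 15, "spin": 0}
    - {"gripper": 1, "x": 0, "y": 0, "z": 20, "spin": 0}
    - {"gripper": 1, "x": 0, "y": 0, "z": 20, "spin": 0}
    - {"gripper": 1, "x": 0, "y": 0, "z": 15, "spin": 0}
    - {"gripper": 1, "x": 0, "y": 0, "z": 8, "spin": 0}
    - {"gripper": 1, "x": 0, "y": 0, "z": 5, "spin": 0}
    - {"gripper": 1, "x": 0, "y": 0, "z": 5, "spin": 0}
    - {"gripper": 1, "x": 0, "y": 0, "z": 4, "spin": 0}
    - {"gripper": 1, "x": 0, "y": 0, "z": 2, "spin": 0}
    - {"gripper": 1, "x": 0, "y": 0, "z": 0, "spin": 0}

```text
time: 17.85
eef_pos: [0.5205, -0.3406, 0.0824]
tcp_rot: [0.734, 0.679, 0.0, 0.0]
contact_force: [0.4, 0.1, -3.0]
opening: 0.579
finger_force: 42.2
```

Emit:
step_arm:
  commands:
    - {"gripper": 1, "x": 0, "y": 0, "z": 1, "spin": 0}
    - {"gripper": 1, "x": 0, "y": 0, "z": 1, "spin": 0}
    - {"gripper": 1, "x": 0, "y": 0, "z": 1, "spin": 0}
    - {"gripper": 1, "x": 0, "y": 0, "z": 0.5, "spin": 0}
    - {"gripper": 0.2, "x": 0, "y": 0, "z": 0, "spin": 0}
    - {"gripper": -0.4, "x": 0, "y": 0, "z": 0, "spin": 0}
    - {"gripper": -0.6, "x": 0, "y": 0, "z": 0, "spin": 0}
    - {"gripper": -0.6, "x": 0, "y": 0, "z": -10, "spin": 0}
    - {"gripper": -0.6, "x": 0, "y": 0, "z": -20, "spin": 0}
    - {"gripper": -0.6, "x": 0, "y": 0, "z": -14, "spin": 0}

```text
time: 18.85
eef_pos: [0.5209, -0.3409, 0.1246]
tcp_rot: [0.734, 0.679, 0.0, 0.001]
contact_force: [0.5, 0.1, 0.8]
opening: 0.803
finger_force: 0.0
```

```bash
python3 hold.py -96; python3 -c "
from h import *
from jars import jars
for n in('scene','top'):
    print(n);jars(cam(n),0.036,(0.45,0.6,-0.4,-0.1))"
```

```text
18.85 [ 0.5209 -0.3409  0.1246] -4.46 0.803 [0.5 0.1 0.8]
cap 0.5442 -0.3262 r 0.1 top 0.1838 base 0.0898 base-tcp -0.0348 target [ 0.5201 -0.3392]
move mm x -14.9 y -23.0 down to floor 53.8 spin -0.1
scene
top
```

Emit:
step_arm:
  commands:
    - {"gripper": -0.2, "x": 0, "y": 0, "z": 0, "spin": 0}
    - {"gripper": 0.1, "x": 0, "y": 0, "z": 0, "spin": 0}
    - {"gripper": 0.4, "x": 0, "y": 0, "z": 0, "spin": 0}
    - {"gripper": 1, "x": 0, "y": 0, "z": 0, "spin": 0}
    - {"gripper": 1, "x": 0, "y": 0, "z": 0, "spin": 0}
    - {"gripper": 1, "x": 0, "y": 0, "z": 0, "spin": 6}
    - {"gripper": 1, "x": 0, "y": 0, "z": 0, "spin": 8}
    - {"gripper": 1, "x": 0, "y": 0, "z": 0, "spin": 8}
    - {"gripper": 1, "x": 0, "y": 0, "z": 0, "spin": 8}
    - {"gripper": 1, "x": 0, "y": 0, "z": 0, "spin": 8}
  force: 35

```text
time: 20.0
eef_pos: [0.5202, -0.34, 0.122]
tcp_rot: [0.916, 0.4, -0.0, -0.001]
contact_force: [0.3, 0.5, -1.6]
opening: 0.429
finger_force: 35.1
```

Emit:
step_arm:
  commands:
    - {"gripper": 1, "x": 0, "y": 0, "z": 0, "spin": 8}
    - {"gripper": 1, "x": 0, "y": 0, "z": 0, "spin": 8}
    - {"gripper": 1, "x": 0, "y": 0, "z": 0, "spin": 0}
    - {"gripper": 0.1, "x": 0, "y": 0, "z": 0, "spin": 0}
    - {"gripper": -0.4, "x": 0, "y": 0, "z": 0, "spin": 0}
    - {"gripper": -0.4, "x": 0, "y": 0, "z": 0, "spin": 0}
    - {"gripper": -0.4, "x": 0, "y": 0, "z": -20, "spin": 0}
    - {"gripper": -0.4, "x": 0, "y": 0, "z": -30, "spin": 0}
    - {"gripper": -0.4, "x": -20, "y": 0, "z": -30, "spin": 0}
    - {"gripper": -0.4, "x": -20, "y": 0, "z": -20, "spin": 0}

```text
time: 21.0
eef_pos: [0.4869, -0.3621, 0.2258]
tcp_rot: [0.962, 0.273, 0.001, 0.002]
contact_force: [0.5, -0.6, 0.1]
opening: 0.7
finger_force: 0.0
```

```bash
python3 jars.py w7 0.036
```

```text
21.0 [ 0.4869 -0.3621  0.2258] -58.33 0.7 0.0 [ 0.5 -0.6  0.1]
px [306. 180.] c [ 0.5189 -0.3416] r19.1 ztop 0.129 lip (np.float64(-94.1), 168) holes (np.float64(-95.5), np.float64(11.4), 279) rect [ 518.9 -342.1   50.8   49.5   83.1] rgb [233. 191. 139.]
```

View pics/w7.png

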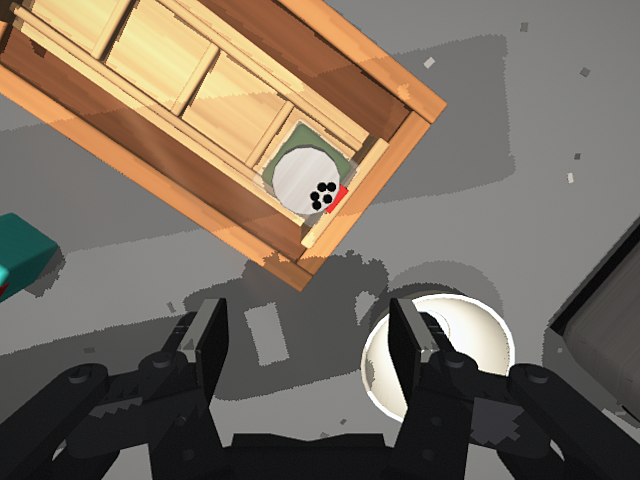

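The picture shows green seated in the end pocket, with its holes (322,195) beside the red lip (338,200). The angles agree within about 2°. Black is next.

```bash
python3 - <<'E'
from h import *
from jars import jars
jars(cam('top'),0.036,(0.33,0.7,0.0,0.4))
p=plan(0.497,0.3155,0.2258,3.7,N=20)
E
```

```text
N 20 x 31.50 y -16.82 z 0.09 spin -3.11 from [  0.487  -0.364   0.228 -58.527]
```

Emit:
step_arm:
  commands:
    - {"gripper": -1, "x": 31.5, "y": -16.8, "z": 0, "spin": -3.1}
    - {"gripper": -1, "x": 31.5, "y": -16.8, "z": 0, "spin": -3.1}
    - {"gripper": -1, "x": 31.5, "y": -16.8, "z": 0, "spin": -3.1}
    - {"gripper": -1, "x": 31.5, "y": -16.8, "z": 0, "spin": -3.1}
    - {"gripper": -1, "x": 31.5, "y": -16.8, "z": 0, "spin": -3.1}
    - {"gripper": -1, "x": 31.5, "y": -16.8, "z": 0, "spin": -3.1}
    - {"gripper": -1, "x": 31.5, "y": -16.8, "z": 0, "spin": -3.1}
    - {"gripper": -1, "x": 31.5, "y": -16.8, "z": 0, "spin": -3.1}
    - {"gripper": -1, "x": 31.5, "y": -16.8, "z": 0, "spin": -3.1}
    - {"gripper": -1, "x": 31.5, "y": -16.8, "z": 0, "spin": -3.1}
  force: 40

```text
time: 22.1
eef_pos: [0.586, -0.021, 0.2214]
tcp_rot: [0.854, 0.52, -0.0, -0.001]
contact_force: [0.9, -0.7, 0.0]
opening: 1.001
finger_force: 0.0
```

Emit:
step_arm:
  commands:
    - {"gripper": -1, "x": 31.5, "y": -16.8, "z": 0, "spin": -3.1}
    - {"gripper": -1, "x": 31.5, "y": -16.8, "z": 0, "spin": -3.1}
    - {"gripper": -1, "x": 31.5, "y": -16.8, "z": 0, "spin": -3.1}
    - {"gripper": -1, "x": 31.5, "y": -16.8, "z": 0, "spin": -3.1}
    - {"gripper": -1, "x": 31.5, "y": -16.8, "z": 0, "spin": -3.1}
    - {"gripper": -1, "x": 31.5, "y": -16.8, "z": 0, "spin": -3.1}
    - {"gripper": -1, "x": 31.5, "y": -16.8, "z": 0, "spin": -3.1}
    - {"gripper": -1, "x": 31.5, "y": -16.8, "z": 10, "spin": -3.1}
    - {"gripper": -1, "x": 31.5, "y": -16.8, "z": 25, "spin": -3.1}
    - {"gripper": -1, "x": 31.5, "y": -16.8, "z": 25, "spin": -3.1}

```text
time: 23.1
eef_pos: [0.4966, 0.3201, 0.1617]
tcp_rot: [0.684, 0.73, 0.0, -0.0]
contact_force: [1.0, -0.1, -0.0]
opening: 0.997
finger_force: 0.0
```

```bash
cat > pick.py <<'E'
from h import *
from jars import jars
import sys
# args: expected x,y, faceyaw ; finds nearest jar from wrist, prints correction + descent
s=get_state();print(round(s['time'],2),s['eef_pos'].round(4),round(yawy(s),2))
c=cam('wrist');o=jars(c,0.034);e=s['eef_pos']
a=np.radians(yawy(s));Y=np.array([np.cos(a),np.sin(a)]);X=np.array([-Y[1],Y[0]])
for j in o:
    D=(np.array(j['c'])-e[:2])*1e3
    if np.hypot(*D)<60: print('move x %.1f y %.1f'%(X@D,Y@D),'down %.1f'%((e[2]-0.076)*1e3))
E
python3 pick.py
```

```text
23.1 [0.4966 0.3201 0.1617] 3.71
px [307. 298.] c [0.4963 0.3158] r19.3 ztop 0.127 lip (np.float64(92.6), 525) holes (np.float64(52.7), np.float64(11.1), 508) rect [496.2 316.5  49.6  50.6   2.6] rgb [77. 41. 38.]
move x -4.3 y -0.6 down 85.7
```

Emit:
step_arm:
  commands:
    - {"gripper": -1, "x": -4, "y": -0.4, "z": 17, "spin": 1}
    - {"gripper": -1, "x": 0, "y": 0, "z": 17, "spin": 0}
    - {"gripper": -1, "x": 0, "y": 0, "z": 17, "spin": 0}
    - {"gripper": -1, "x": 0, "y": 0, "z": 17, "spin": 0}
    - {"gripper": -1, "x": 0, "y": 0, "z": 17, "spin": 0}
    - {"gripper": -0.5, "x": 0, "y": 0, "z": 0, "spin": 0}
    - {"gripper": 0, "x": 0, "y": 0, "z": 0, "spin": 0}
    - {"gripper": 0.3, "x": 0, "y": 0, "z": 0, "spin": 0}
    - {"gripper": 0.6, "x": 0, "y": 0, "z": 0, "spin": 0}
    - {"gripper": 1, "x": 0, "y": 0, "z": 0, "spin": 0}
  force: 40

```text
time: 24.15
eef_pos: [0.4975, 0.3143, 0.0784]
tcp_rot: [0.691, 0.723, 0.0, 0.0]
contact_force: [0.3, 0.2, -0.5]
opening: 0.58
finger_force: 41.9
```

Emit:
step_arm:
  commands:
    - {"gripper": 1, "x": 0, "y": 0, "z": 0, "spin": 0}
    - {"gripper": 1, "x": 0, "y": 0, "z": 0, "spin": 0}
    - {"gripper": 1, "x": 0, "y": 0, "z": -5, "spin": 0}
    - {"gripper": 1, "x": 0, "y": 0, "z": -10, "spin": 0}
    - {"gripper": 1, "x": 0, "y": 0, "z": -15, "spin": 0}
    - {"gripper": 1, "x": 0, "y": 0, "z": -15, "spin": 0}
    - {"gripper": 1, "x": 0, "y": 0, "z": -20, "spin": 0}
    - {"gripper": 1, "x": 0, "y": 0, "z": -20, "spin": 0}
    - {"gripper": 1, "x": 0, "y": 0, "z": -20, "spin": 0}
    - {"gripper": 1, "x": 0, "y": 0, "z": 0, "spin": 0}

```text
time: 25.15
eef_pos: [0.4997, 0.3153, 0.1882]
tcp_rot: [0.691, 0.723, 0.004, 0.002]
contact_force: [-0.1, -0.2, -2.1]
opening: 0.583
finger_force: 41.9
```

```bash
python3 -c "
from h import *
plan(0.525,-0.2754,0.180,-4.4,N=20)"
```

```text
N 20 x -29.53 y 1.65 z 0.41 spin 0.35 from [0.5   0.315 0.188 2.549]
```

Emit:
step_arm:
  commands:
    - {"gripper": 1, "x": -29.5, "y": 1.65, "z": 0, "spin": 0.35}
    - {"gripper": 1, "x": -29.5, "y": 1.65, "z": 0, "spin": 0.35}
    - {"gripper": 1, "x": -29.5, "y": 1.65, "z": 0, "spin": 0.35}
    - {"gripper": 1, "x": -29.5, "y": 1.65, "z": 0, "spin": 0.35}
    - {"gripper": 1, "x": -29.5, "y": 1.65, "z": 0, "spin": 0.35}
    - {"gripper": 1, "x": -29.5, "y": 1.65, "z": 0, "spin": 0.35}
    - {"gripper": 1, "x": -29.5, "y": 1.65, "z": 0, "spin": 0.35}
    - {"gripper": 1, "x": -29.5, "y": 1.65, "z": 0, "spin": 0.35}
    - {"gripper": 1, "x": -29.5, "y": 1.65, "z": 0, "spin": 0.35}
    - {"gripper": 1, "x": -29.5, "y": 1.65, "z": 0, "spin": 0.35}

```text
time: 26.15
eef_pos: [0.5184, 0.0184, 0.1825]
tcp_rot: [0.713, 0.701, -0.0, -0.0]
contact_force: [1.6, -0.3, -1.5]
opening: 0.577
finger_force: 41.9
```

Emit:
step_arm:
  commands:
    - {"gripper": 1, "x": -29.5, "y": 1.65, "z": 0, "spin": 0.35}
    - {"gripper": 1, "x": -29.5, "y": 1.65, "z": 0, "spin": 0.35}
    - {"gripper": 1, "x": -29.5, "y": 1.65, "z": 0, "spin": 0.35}
    - {"gripper": 1, "x": -29.5, "y": 1.65, "z": 0, "spin": 0.35}
    - {"gripper": 1, "x": -29.5, "y": 1.65, "z": 0, "spin": 0.35}
    - {"gripper": 1, "x": -29.5, "y": 1.65, "z": 0, "spin": 0.35}
    - {"gripper": 1, "x": -29.5, "y": 1.65, "z": 0, "spin": 0.35}
    - {"gripper": 1, "x": -29.5, "y": 1.65, "z": 0, "spin": 0.35}
    - {"gripper": 1, "x": -29.5, "y": 1.65, "z": 0, "spin": 0.35}
    - {"gripper": 1, "x": -29.5, "y": 1.65, "z": 0, "spin": 0.35}

```text
time: 27.15
eef_pos: [0.5218, -0.2768, 0.1823]
tcp_rot: [0.734, 0.679, -0.0, -0.0]
contact_force: [-0.2, -0.4, -2.1]
opening: 0.581
finger_force: 41.9
```

Emit:
step_arm:
  commands:
    - {"gripper": 1, "x": 0, "y": 0, "z": 0, "spin": 0}
    - {"gripper": 1, "x": 0, "y": 0, "z": 0, "spin": 0}
    - {"gripper": 1, "x": 0, "y": 0, "z": 0, "spin": 0}
    - {"gripper": 1, "x": 0, "y": 0, "z": 0, "spin": 0}
    - {"gripper": 1, "x": 0, "y": 0, "z": 0, "spin": 0}
    - {"gripper": 1, "x": 0, "y": 0, "z": 0, "spin": 0}
    - {"gripper": 1, "x": 0, "y": 0, "z": 0, "spin": 0}
    - {"gripper": 1, "x": 0, "y": 0, "z": 0, "spin": 0}
    - {"gripper": 1, "x": 0, "y": 0, "z": 0, "spin": 0}
    - {"gripper": 1, "x": 0, "y": 0, "z": 0, "spin": 0}

```text
time: 28.15
eef_pos: [0.5222, -0.2758, 0.1828]
tcp_rot: [0.734, 0.679, -0.0, -0.0]
contact_force: [-0.8, -0.5, -2.7]
opening: 0.584
finger_force: 41.9
```

```bash
python3 hold.py -32
```

```text
28.15 [ 0.5222 -0.2758  0.1828] -4.46 0.584 [-0.8 -0.5 -2.7]
cap 0.522 -0.2733 r 18.9 top 0.2323 base 0.1383 base-tcp -0.0445 target [ 0.525  -0.2754]
move mm x -1.8 y 3.2 down to floor 102.3 spin -0.1
```

Emit:
step_arm:
  commands:
    - {"gripper": 1, "x": -0.3, "y": 3, "z": 15, "spin": 0}
    - {"gripper": 1, "x": 0, "y": 0, "z": 20, "spin": 0}
    - {"gripper": 1, "x": 0, "y": 0, "z": 20, "spin": 0}
    - {"gripper": 1, "x": 0, "y": 0, "z": 15, "spin": 0}
    - {"gripper": 1, "x": 0, "y": 0, "z": 10, "spin": 0}
    - {"gripper": 1, "x": 0, "y": 0, "z": 7, "spin": 0}
    - {"gripper": 1, "x": 0, "y": 0, "z": 6, "spin": 0}
    - {"gripper": 1, "x": 0, "y": 0, "z": 5, "spin": 0}
    - {"gripper": 1, "x": 0, "y": 0, "z": 2, "spin": 0}
    - {"gripper": 1, "x": 0, "y": 0, "z": 0, "spin": 0}

```text
time: 29.2
eef_pos: [0.5253, -0.2764, 0.0829]
tcp_rot: [0.734, 0.679, 0.0, 0.0]
contact_force: [-0.4, -0.5, -2.6]
opening: 0.579
finger_force: 41.9
```

Emit:
step_arm:
  commands:
    - {"gripper": 1, "x": 0, "y": 0, "z": 1, "spin": 0}
    - {"gripper": 1, "x": 0, "y": 0, "z": 1, "spin": 0}
    - {"gripper": 1, "x": 0, "y": 0, "z": 1, "spin": 0}
    - {"gripper": 1, "x": 0, "y": 0, "z": 0.5, "spin": 0}
    - {"gripper": 0.2, "x": 0, "y": 0, "z": 0, "spin": 0}
    - {"gripper": -0.4, "x": 0, "y": 0, "z": 0, "spin": 0}
    - {"gripper": -0.6, "x": 0, "y": 0, "z": 0, "spin": 0}
    - {"gripper": -0.6, "x": 0, "y": 0, "z": -10, "spin": 0}
    - {"gripper": -0.6, "x": 0, "y": 0, "z": -20, "spin": 0}
    - {"gripper": -0.6, "x": 0, "y": 0, "z": -13, "spin": 0}

```text
time: 30.2
eef_pos: [0.5258, -0.2768, 0.1241]
tcp_rot: [0.734, 0.679, 0.0, 0.001]
contact_force: [-0.5, 0.1, 0.3]
opening: 0.799
finger_force: 0.0
```

Emit:
step_arm:
  commands:
    - {"gripper": -0.2, "x": 0, "y": 0, "z": 0, "spin": 0}
    - {"gripper": 0.1, "x": 0, "y": 0, "z": 0, "spin": 0}
    - {"gripper": 0.4, "x": 0, "y": 0, "z": 0, "spin": 0}
    - {"gripper": 1, "x": 0, "y": 0, "z": 0, "spin": 0}
    - {"gripper": 1, "x": 0, "y": 0, "z": 0, "spin": 0}
    - {"gripper": 1, "x": 0, "y": 0, "z": 0, "spin": -6}
    - {"gripper": 1, "x": 0, "y": 0, "z": 0, "spin": -8}
    - {"gripper": 1, "x": 0, "y": 0, "z": 0, "spin": -8}
    - {"gripper": 1, "x": 0, "y": 0, "z": 0, "spin": -8}
    - {"gripper": 1, "x": 0, "y": 0, "z": 0, "spin": -8}
  force: 35

```text
time: 31.2
eef_pos: [0.5259, -0.2764, 0.1226]
tcp_rot: [0.471, 0.882, 0.0, 0.001]
contact_force: [0.9, 0.7, 4.6]
opening: 0.431
finger_force: 34.9
```

Emit:
step_arm:
  commands:
    - {"gripper": 1, "x": 0, "y": 0, "z": 0, "spin": -5}
    - {"gripper": 1, "x": 0, "y": 0, "z": 0, "spin": 0}
    - {"gripper": 1, "x": 0, "y": 0, "z": 0, "spin": 0}
    - {"gripper": 0.1, "x": 0, "y": 0, "z": 0, "spin": 0}
    - {"gripper": -0.4, "x": 0, "y": 0, "z": 0, "spin": 0}
    - {"gripper": -0.4, "x": 0, "y": 0, "z": 0, "spin": 0}
    - {"gripper": -0.4, "x": 0, "y": 0, "z": -20, "spin": 0}
    - {"gripper": -0.4, "x": 0, "y": 0, "z": -30, "spin": 0}
    - {"gripper": -0.4, "x": -20, "y": 0, "z": -30, "spin": 0}
    - {"gripper": -0.4, "x": -20, "y": 0, "z": -20, "spin": 0}

```text
time: 32.2
eef_pos: [0.5503, -0.3081, 0.2241]
tcp_rot: [0.434, 0.901, -0.0, 0.0]
contact_force: [-0.9, -0.7, 0.5]
opening: 0.7
finger_force: 0.0
```

```bash
python3 jars.py w8 0.036; python3 -c "
from h import *
plan(0.6185,0.265,0.2258,-7.4,N=20)"
```

```text
32.2 [ 0.5503 -0.3081  0.2241] 38.54 0.7 0.0 [-0.9 -0.7  0.5]
px [309. 175.] c [ 0.5252 -0.2757] r19.0 ztop 0.129 lip (np.float64(86.3), 168) holes (np.float64(88.2), np.float64(11.3), 310) rect [ 524.6 -283.8   67.6   49.6   85.4] rgb [96. 93. 71.]
px [230. 256.] c [ 0.5185 -0.3415] r19.1 ztop 0.129 lip None holes (np.float64(-95.8), np.float64(11.2), 275) rect [ 519.3 -333.6   67.7   49.7   83.7] rgb [94. 91. 69.]
N 20 x 27.40 y 11.73 z 0.12 spin 2.29 from [ 0.553 -0.312  0.228 38.477]
```

Emit:
step_arm:
  commands:
    - {"gripper": -1, "x": 27.4, "y": 11.7, "z": 0, "spin": 2.3}
    - {"gripper": -1, "x": 27.4, "y": 11.7, "z": 0, "spin": 2.3}
    - {"gripper": -1, "x": 27.4, "y": 11.7, "z": 0, "spin": 2.3}
    - {"gripper": -1, "x": 27.4, "y": 11.7, "z": 0, "spin": 2.3}
    - {"gripper": -1, "x": 27.4, "y": 11.7, "z": 0, "spin": 2.3}
    - {"gripper": -1, "x": 27.4, "y": 11.7, "z": 0, "spin": 2.3}
    - {"gripper": -1, "x": 27.4, "y": 11.7, "z": 0, "spin": 2.3}
    - {"gripper": -1, "x": 27.4, "y": 11.7, "z": 0, "spin": 2.3}
    - {"gripper": -1, "x": 27.4, "y": 11.7, "z": 0, "spin": 2.3}
    - {"gripper": -1, "x": 27.4, "y": 11.7, "z": 0, "spin": 2.3}
  force: 40

```text
time: 33.25
eef_pos: [0.5227, -0.0116, 0.2208]
tcp_rot: [0.606, 0.796, -0.001, -0.001]
contact_force: [0.3, -0.6, 0.0]
opening: 0.996
finger_force: 0.0
```

Emit:
step_arm:
  commands:
    - {"gripper": -1, "x": 27.4, "y": 11.7, "z": 0, "spin": 2.3}
    - {"gripper": -1, "x": 27.4, "y": 11.7, "z": 0, "spin": 2.3}
    - {"gripper": -1, "x": 27.4, "y": 11.7, "z": 0, "spin": 2.3}
    - {"gripper": -1, "x": 27.4, "y": 11.7, "z": 0, "spin": 2.3}
    - {"gripper": -1, "x": 27.4, "y": 11.7, "z": 0, "spin": 2.3}
    - {"gripper": -1, "x": 27.4, "y": 11.7, "z": 0, "spin": 2.3}
    - {"gripper": -1, "x": 27.4, "y": 11.7, "z": 0, "spin": 2.3}
    - {"gripper": -1, "x": 27.4, "y": 11.7, "z": 10, "spin": 2.3}
    - {"gripper": -1, "x": 27.4, "y": 11.7, "z": 25, "spin": 2.3}
    - {"gripper": -1, "x": 27.4, "y": 11.7, "z": 25, "spin": 2.3}

```text
time: 34.25
eef_pos: [0.6148, 0.2697, 0.1608]
tcp_rot: [0.752, 0.659, -0.0, 0.0]
contact_force: [0.0, 0.2, 0.5]
opening: 0.999
finger_force: 0.0
```

```bash
python3 pick.py
```

```text
34.25 [0.6148 0.2697 0.1608] -7.56
px [316. 297.] c [0.618  0.2653] r19.1 ztop 0.127 lip (np.float64(2.6), 274) holes (np.float64(-50.5), np.float64(11.2), 522) rect [618.5 265.7  49.3  50.7  82.7] rgb [115.  90.  46.]
move x -3.9 y 3.7 down 84.8
```

Emit:
step_arm:
  commands:
    - {"gripper": -1, "x": -3.7, "y": 3.6, "z": 17, "spin": 0}
    - {"gripper": -1, "x": 0, "y": 0, "z": 17, "spin": 0}
    - {"gripper": -1, "x": 0, "y": 0, "z": 17, "spin": 0}
    - {"gripper": -1, "x": 0, "y": 0, "z": 17, "spin": 0}
    - {"gripper": -1, "x": 0, "y": 0, "z": 17, "spin": 0}
    - {"gripper": -0.5, "x": 0, "y": 0, "z": 0, "spin": 0}
    - {"gripper": 0, "x": 0, "y": 0, "z": 0, "spin": 0}
    - {"gripper": 0.3, "x": 0, "y": 0, "z": 0, "spin": 0}
    - {"gripper": 0.6, "x": 0, "y": 0, "z": 0, "spin": 0}
    - {"gripper": 1, "x": 0, "y": 0, "z": 0, "spin": 0}
  force: 40

```text
time: 35.3
eef_pos: [0.6187, 0.2648, 0.0783]
tcp_rot: [0.752, 0.66, 0.001, 0.0]
contact_force: [0.2, -0.6, -0.8]
opening: 0.575
finger_force: 42.0
```

Emit:
step_arm:
  commands:
    - {"gripper": 1, "x": 0, "y": 0, "z": 0, "spin": 0}
    - {"gripper": 1, "x": 0, "y": 0, "z": 0, "spin": 0}
    - {"gripper": 1, "x": 0, "y": 0, "z": -5, "spin": 0}
    - {"gripper": 1, "x": 0, "y": 0, "z": -10, "spin": 0}
    - {"gripper": 1, "x": 0, "y": 0, "z": -15, "spin": 0}
    - {"gripper": 1, "x": 0, "y": 0, "z": -15, "spin": 0}
    - {"gripper": 1, "x": 0, "y": 0, "z": -20, "spin": 0}
    - {"gripper": 1, "x": 0, "y": 0, "z": -20, "spin": 0}
    - {"gripper": 1, "x": 0, "y": 0, "z": -20, "spin": 0}
    - {"gripper": 1, "x": 0, "y": 0, "z": 0, "spin": 0}

```text
time: 36.3
eef_pos: [0.6206, 0.2653, 0.1883]
tcp_rot: [0.752, 0.66, 0.004, 0.002]
contact_force: [0.5, 0.5, -2.4]
opening: 0.581
finger_force: 42.1
```

```bash
python3 -c "
from h import *
s=get_state();print(s['qpos'].round(2))
plan(0.530,-0.2116,0.180,-4.4,N=20,frm=[0.6181,0.2652,0.18,-7.5])"
```

```text
[0.25 0.33 1.63 0.   1.17 0.38]
N 20 x -24.17 y -1.88 z -0.00 spin -0.15 from [ 0.618  0.265  0.18  -7.5  ]
```

Emit:
step_arm:
  commands:
    - {"gripper": 1, "x": -24.2, "y": -1.9, "z": 0, "spin": -0.15}
    - {"gripper": 1, "x": -24.2, "y": -1.9, "z": 0, "spin": -0.15}
    - {"gripper": 1, "x": -24.2, "y": -1.9, "z": 0, "spin": -0.15}
    - {"gripper": 1, "x": -24.2, "y": -1.9, "z": 0, "spin": -0.15}
    - {"gripper": 1, "x": -24.2, "y": -1.9, "z": 0, "spin": -0.15}
    - {"gripper": 1, "x": -24.2, "y": -1.9, "z": 0, "spin": -0.15}
    - {"gripper": 1, "x": -24.2, "y": -1.9, "z": 0, "spin": -0.15}
    - {"gripper": 1, "x": -24.2, "y": -1.9, "z": 0, "spin": -0.15}
    - {"gripper": 1, "x": -24.2, "y": -1.9, "z": 0, "spin": -0.15}
    - {"gripper": 1, "x": -24.2, "y": -1.9, "z": 0, "spin": -0.15}

```text
time: 37.3
eef_pos: [0.5701, 0.0257, 0.1819]
tcp_rot: [0.743, 0.669, -0.0, -0.0]
contact_force: [-0.3, 0.5, -3.0]
opening: 0.581
finger_force: 42.2
```

Emit:
step_arm:
  commands:
    - {"gripper": 1, "x": -24.2, "y": -1.9, "z": 0, "spin": -0.15}
    - {"gripper": 1, "x": -24.2, "y": -1.9, "z": 0, "spin": -0.15}
    - {"gripper": 1, "x": -24.2, "y": -1.9, "z": 0, "spin": -0.15}
    - {"gripper": 1, "x": -24.2, "y": -1.9, "z": 0, "spin": -0.15}
    - {"gripper": 1, "x": -24.2, "y": -1.9, "z": 0, "spin": -0.15}
    - {"gripper": 1, "x": -24.2, "y": -1.9, "z": 0, "spin": -0.15}
    - {"gripper": 1, "x": -24.2, "y": -1.9, "z": 0, "spin": -0.15}
    - {"gripper": 1, "x": -24.2, "y": -1.9, "z": 0, "spin": -0.15}
    - {"gripper": 1, "x": -24.2, "y": -1.9, "z": 0, "spin": -0.15}
    - {"gripper": 1, "x": -24.2, "y": -1.9, "z": 0, "spin": -0.15}

```text
time: 38.3
eef_pos: [0.5289, -0.2134, 0.1819]
tcp_rot: [0.734, 0.679, -0.0, -0.0]
contact_force: [0.8, 1.0, -1.9]
opening: 0.583
finger_force: 42.2
```

Emit:
step_arm:
  commands:
    - {"gripper": 1, "x": 0, "y": 0, "z": 0, "spin": 0}
    - {"gripper": 1, "x": 0, "y": 0, "z": 0, "spin": 0}
    - {"gripper": 1, "x": 0, "y": 0, "z": 0, "spin": 0}
    - {"gripper": 1, "x": 0, "y": 0, "z": 0, "spin": 0}
    - {"gripper": 1, "x": 0, "y": 0, "z": 0, "spin": 0}
    - {"gripper": 1, "x": 0, "y": 0, "z": 0, "spin": 0}
    - {"gripper": 1, "x": 0, "y": 0, "z": 0, "spin": 0}
    - {"gripper": 1, "x": 0, "y": 0, "z": 0, "spin": 0}
    - {"gripper": 1, "x": 0, "y": 0, "z": 0, "spin": 0}
    - {"gripper": 1, "x": 0, "y": 0, "z": 0, "spin": 0}

```text
time: 39.3
eef_pos: [0.5295, -0.2127, 0.1823]
tcp_rot: [0.734, 0.679, -0.0, 0.0]
contact_force: [-0.6, 0.0, -2.6]
opening: 0.58
finger_force: 42.1
```

```bash
python3 hold.py 32
```

```text
39.3 [ 0.5295 -0.2127  0.1823] -4.46 0.58 [-0.6  0.  -2.6]
cap 0.5294 -0.211 r 18.5 top 0.232 base 0.138 base-tcp -0.0443 target [ 0.53   -0.2116]
move mm x -0.5 y 0.6 down to floor 102.0 spin -0.1
```

Emit:
step_arm:
  commands:
    - {"gripper": 1, "x": 1, "y": 0.6, "z": 15, "spin": 0}
    - {"gripper": 1, "x": 0, "y": 0, "z": 20, "spin": 0}
    - {"gripper": 1, "x": 0, "y": 0, "z": 20, "spin": 0}
    - {"gripper": 1, "x": 0, "y": 0, "z": 15, "spin": 0}
    - {"gripper": 1, "x": 0, "y": 0, "z": 10, "spin": 0}
    - {"gripper": 1, "x": 0, "y": 0, "z": 7, "spin": 0}
    - {"gripper": 1, "x": 0, "y": 0, "z": 6, "spin": 0}
    - {"gripper": 1, "x": 0, "y": 0, "z": 4, "spin": 0}
    - {"gripper": 1, "x": 0, "y": 0, "z": 2, "spin": 0}
    - {"gripper": 1, "x": 0, "y": 0, "z": 0, "spin": 0}

```text
time: 40.35
eef_pos: [0.5304, -0.2118, 0.0835]
tcp_rot: [0.734, 0.679, 0.0, 0.0]
contact_force: [1.1, -0.9, -1.7]
opening: 0.579
finger_force: 42.2
```

Emit:
step_arm:
  commands:
    - {"gripper": 1, "x": 0, "y": 0, "z": 1, "spin": 0}
    - {"gripper": 1, "x": 0, "y": 0, "z": 1, "spin": 0}
    - {"gripper": 1, "x": 0, "y": 0, "z": 1, "spin": 0}
    - {"gripper": 1, "x": 0, "y": 0, "z": 1, "spin": 0}
    - {"gripper": 0.2, "x": 0, "y": 0, "z": 0, "spin": 0}
    - {"gripper": -0.4, "x": 0, "y": 0, "z": 0, "spin": 0}
    - {"gripper": -0.6, "x": 0, "y": 0, "z": 0, "spin": 0}
    - {"gripper": -0.6, "x": 0, "y": 0, "z": -10, "spin": 0}
    - {"gripper": -0.6, "x": 0, "y": 0, "z": -20, "spin": 0}
    - {"gripper": -0.6, "x": 0, "y": 0, "z": -13, "spin": 0}

```text
time: 41.35
eef_pos: [0.5309, -0.2121, 0.1242]
tcp_rot: [0.734, 0.679, 0.0, 0.001]
contact_force: [0.5, 0.3, 0.9]
opening: 0.797
finger_force: 0.0
```

Emit:
step_arm:
  commands:
    - {"gripper": -0.2, "x": 0, "y": 0, "z": 0, "spin": 0}
    - {"gripper": 0.1, "x": 0, "y": 0, "z": 0, "spin": 0}
    - {"gripper": 0.4, "x": 0, "y": 0, "z": 0, "spin": 0}
    - {"gripper": 1, "x": 0, "y": 0, "z": 0, "spin": 0}
    - {"gripper": 1, "x": 0, "y": 0, "z": 0, "spin": 0}
    - {"gripper": 1, "x": 0, "y": 0, "z": 0, "spin": -6}
    - {"gripper": 1, "x": 0, "y": 0, "z": 0, "spin": -8}
    - {"gripper": 1, "x": 0, "y": 0, "z": 0, "spin": -8}
    - {"gripper": 1, "x": 0, "y": 0, "z": 0, "spin": -8}
    - {"gripper": 1, "x": 0, "y": 0, "z": 0, "spin": -8}
  force: 35

```text
time: 42.35
eef_pos: [0.5306, -0.2117, 0.1226]
tcp_rot: [0.471, 0.882, 0.0, 0.0]
contact_force: [0.3, 1.4, 4.9]
opening: 0.427
finger_force: 34.8
```

Emit:
step_arm:
  commands:
    - {"gripper": 1, "x": 0, "y": 0, "z": 0, "spin": -8}
    - {"gripper": 1, "x": 0, "y": 0, "z": 0, "spin": 0}
    - {"gripper": 1, "x": 0, "y": 0, "z": 0, "spin": 0}
    - {"gripper": 0.1, "x": 0, "y": 0, "z": 0, "spin": 0}
    - {"gripper": -0.4, "x": 0, "y": 0, "z": 0, "spin": 0}
    - {"gripper": -0.4, "x": 0, "y": 0, "z": 0, "spin": 0}
    - {"gripper": -0.4, "x": 0, "y": 0, "z": -20, "spin": 0}
    - {"gripper": -0.4, "x": 0, "y": 0, "z": -30, "spin": 0}
    - {"gripper": -0.4, "x": -20, "y": 0, "z": -30, "spin": 0}
    - {"gripper": -0.4, "x": -20, "y": 0, "z": -20, "spin": 0}

```text
time: 43.35
eef_pos: [0.5573, -0.242, 0.2243]
tcp_rot: [0.41, 0.912, -0.0, 0.001]
contact_force: [0.4, -0.9, 0.9]
opening: 0.699
finger_force: 0.0
```

```bash
python3 jars.py w9 0.036; python3 -c "
from h import *
plan(0.3957,0.2425,0.2258,57.7,N=20)"
```

```text
43.35 [ 0.5573 -0.242   0.2243] 41.57 0.699 0.0 [ 0.4 -0.9  0.9]
px [308. 175.] c [ 0.5303 -0.2118] r19.1 ztop 0.129 lip (np.float64(-3.0), 123) holes (np.float64(-1.9), np.float64(11.4), 287) rect [ 530.2 -220.3   67.    50.5   85.3] rgb [139. 112.  84.]
px [228. 259.] c [ 0.5273 -0.279 ] r19.4 ztop 0.129 lip None holes (np.float64(87.3), np.float64(11.4), 273) rect [ 527.1 -286.9   68.1   49.6   86.1] rgb [78. 75. 56.]
px [150. 320.] c [ 0.5191 -0.3413] r19.6 ztop 0.129 lip None holes (np.float64(-97.2), np.float64(11.4), 204) rect [ 507.3 -334.7   61.2   40.3   52.6] rgb [71. 83. 52.]
N 20 x 22.24 y 13.13 z 0.13 spin -0.81 from [ 0.56  -0.245  0.228 41.498]
```

```bash
python3 -c "
from h import *
plan(0.3957,0.2425,0.2258,-32.3,N=20,frm=[0.5573,-0.243,0.2258,41.6])"
```

```text
N 20 x 26.85 y -5.66 z -0.00 spin 3.70 from [ 0.557 -0.243  0.226 41.6  ]
```

Emit:
step_arm:
  commands:
    - {"gripper": -1, "x": 26.8, "y": -5.7, "z": 0, "spin": 3.7}
    - {"gripper": -1, "x": 26.8, "y": -5.7, "z": 0, "spin": 3.7}
    - {"gripper": -1, "x": 26.8, "y": -5.7, "z": 0, "spin": 3.7}
    - {"gripper": -1, "x": 26.8, "y": -5.7, "z": 0, "spin": 3.7}
    - {"gripper": -1, "x": 26.8, "y": -5.7, "z": 0, "spin": 3.7}
    - {"gripper": -1, "x": 26.8, "y": -5.7, "z": 0, "spin": 3.7}
    - {"gripper": -1, "x": 26.8, "y": -5.7, "z": 0, "spin": 3.7}
    - {"gripper": -1, "x": 26.8, "y": -5.7, "z": 0, "spin": 3.7}
    - {"gripper": -1, "x": 26.8, "y": -5.7, "z": 0, "spin": 3.7}
    - {"gripper": -1, "x": 26.8, "y": -5.7, "z": 0, "spin": 3.7}
  force: 40

```text
time: 44.4
eef_pos: [0.3935, -0.0252, 0.221]
tcp_rot: [0.68, 0.733, -0.0, -0.001]
contact_force: [0.6, -0.3, 0.7]
opening: 1.004
finger_force: 0.0
```

Emit:
step_arm:
  commands:
    - {"gripper": -1, "x": 26.8, "y": -5.7, "z": 0, "spin": 3.7}
    - {"gripper": -1, "x": 26.8, "y": -5.7, "z": 0, "spin": 3.7}
    - {"gripper": -1, "x": 26.8, "y": -5.7, "z": 0, "spin": 3.7}
    - {"gripper": -1, "x": 26.8, "y": -5.7, "z": 0, "spin": 3.7}
    - {"gripper": -1, "x": 26.8, "y": -5.7, "z": 0, "spin": 3.7}
    - {"gripper": -1, "x": 26.8, "y": -5.7, "z": 0, "spin": 3.7}
    - {"gripper": -1, "x": 26.8, "y": -5.7, "z": 0, "spin": 3.7}
    - {"gripper": -1, "x": 26.8, "y": -5.7, "z": 10, "spin": 3.7}
    - {"gripper": -1, "x": 26.8, "y": -5.7, "z": 25, "spin": 3.7}
    - {"gripper": -1, "x": 26.8, "y": -5.7, "z": 25, "spin": 3.7}

```text
time: 45.4
eef_pos: [0.395, 0.2442, 0.1611]
tcp_rot: [0.877, 0.48, 0.0, 0.0]
contact_force: [0.3, 0.1, 0.3]
opening: 1.003
finger_force: 0.0
```

```bash
python3 pick.py
```

```text
45.4 [0.395  0.2442 0.1611] -32.58
px [309. 291.] c [0.395  0.2429] r19.1 ztop 0.127 lip (np.float64(142.4), 247) holes (np.float64(-169.0), np.float64(11.2), 514) rect [394.7 243.6  49.2  50.7  57.5] rgb [91. 49. 40.]
move x -1.0 y 0.7 down 85.1
```

Emit:
step_arm:
  commands:
    - {"gripper": -1, "x": -1, "y": 0.6, "z": 17, "spin": 0}
    - {"gripper": -1, "x": 0, "y": 0, "z": 17, "spin": 0}
    - {"gripper": -1, "x": 0, "y": 0, "z": 17, "spin": 0}
    - {"gripper": -1, "x": 0, "y": 0, "z": 17, "spin": 0}
    - {"gripper": -1, "x": 0, "y": 0, "z": 17, "spin": 0}
    - {"gripper": -0.5, "x": 0, "y": 0, "z": 0, "spin": 0}
    - {"gripper": 0, "x": 0, "y": 0, "z": 0, "spin": 0}
    - {"gripper": 0.3, "x": 0, "y": 0, "z": 0, "spin": 0}
    - {"gripper": 0.6, "x": 0, "y": 0, "z": 0, "spin": 0}
    - {"gripper": 1, "x": 0, "y": 0, "z": 0, "spin": 0}
  force: 40

```text
time: 46.45
eef_pos: [0.3957, 0.2419, 0.0778]
tcp_rot: [0.877, 0.481, 0.0, 0.0]
contact_force: [-0.1, 0.5, -1.2]
opening: 0.577
finger_force: 42.3
```

Emit:
step_arm:
  commands:
    - {"gripper": 1, "x": 0, "y": 0, "z": 0, "spin": 0}
    - {"gripper": 1, "x": 0, "y": 0, "z": 0, "spin": 0}
    - {"gripper": 1, "x": 0, "y": 0, "z": -5, "spin": 0}
    - {"gripper": 1, "x": 0, "y": 0, "z": -10, "spin": 0}
    - {"gripper": 1, "x": 0, "y": 0, "z": -15, "spin": 0}
    - {"gripper": 1, "x": 0, "y": 0, "z": -15, "spin": 0}
    - {"gripper": 1, "x": 0, "y": 0, "z": -20, "spin": 0}
    - {"gripper": 1, "x": 0, "y": 0, "z": -25, "spin": 0}
    - {"gripper": 1, "x": 0, "y": 0, "z": -25, "spin": 0}
    - {"gripper": 1, "x": 0, "y": 0, "z": 0, "spin": 0}

```text
time: 47.45
eef_pos: [0.3978, 0.2427, 0.1968]
tcp_rot: [0.877, 0.481, 0.004, 0.001]
contact_force: [-0.2, 0.5, -1.0]
opening: 0.584
finger_force: 42.2
```

```bash
python3 -c "
from h import *
plan(0.5349,-0.1478,0.190,-4.4,N=20,frm=[0.3952,0.243,0.19,-32.5])"
```

```text
N 20 x -16.33 y 13.14 z -0.00 spin -1.40 from [  0.395   0.243   0.19  -32.5  ]
```

Emit:
step_arm:
  commands:
    - {"gripper": 1, "x": -16.3, "y": 13.1, "z": -20, "spin": -1.4}
    - {"gripper": 1, "x": -16.3, "y": 13.1, "z": -20, "spin": -1.4}
    - {"gripper": 1, "x": -16.3, "y": 13.1, "z": 0, "spin": -1.4}
    - {"gripper": 1, "x": -16.3, "y": 13.1, "z": 0, "spin": -1.4}
    - {"gripper": 1, "x": -16.3, "y": 13.1, "z": 0, "spin": -1.4}
    - {"gripper": 1, "x": -16.3, "y": 13.1, "z": 0, "spin": -1.4}
    - {"gripper": 1, "x": -16.3, "y": 13.1, "z": 0, "spin": -1.4}
    - {"gripper": 1, "x": -16.3, "y": 13.1, "z": 0, "spin": -1.4}
    - {"gripper": 1, "x": -16.3, "y": 13.1, "z": 0, "spin": -1.4}
    - {"gripper": 1, "x": -16.3, "y": 13.1, "z": 0, "spin": -1.4}

```text
time: 48.45
eef_pos: [0.4404, 0.0375, 0.2306]
tcp_rot: [0.811, 0.585, -0.001, -0.001]
contact_force: [-0.4, 0.6, -2.4]
opening: 0.585
finger_force: 42.9
```

Emit:
step_arm:
  commands:
    - {"gripper": 1, "x": -16.3, "y": 13.1, "z": 0, "spin": -1.4}
    - {"gripper": 1, "x": -16.3, "y": 13.1, "z": 0, "spin": -1.4}
    - {"gripper": 1, "x": -16.3, "y": 13.1, "z": 0, "spin": -1.4}
    - {"gripper": 1, "x": -16.3, "y": 13.1, "z": 0, "spin": -1.4}
    - {"gripper": 1, "x": -16.3, "y": 13.1, "z": 0, "spin": -1.4}
    - {"gripper": 1, "x": -16.3, "y": 13.1, "z": 0, "spin": -1.4}
    - {"gripper": 1, "x": -16.3, "y": 13.1, "z": 0, "spin": -1.4}
    - {"gripper": 1, "x": -16.3, "y": 13.1, "z": 0, "spin": -1.4}
    - {"gripper": 1, "x": -16.3, "y": 13.1, "z": 0, "spin": -1.4}
    - {"gripper": 1, "x": -16.3, "y": 13.1, "z": 0, "spin": -1.4}

```text
time: 49.45
eef_pos: [0.5342, -0.1486, 0.2303]
tcp_rot: [0.734, 0.679, -0.001, -0.001]
contact_force: [-0.0, -0.1, -3.0]
opening: 0.578
finger_force: 42.8
```

Emit:
step_arm:
  commands:
    - {"gripper": 1, "x": 0, "y": 0, "z": 10, "spin": 0}
    - {"gripper": 1, "x": 0, "y": 0, "z": 20, "spin": 0}
    - {"gripper": 1, "x": 0, "y": 0, "z": 15, "spin": 0}
    - {"gripper": 1, "x": 0, "y": 0, "z": 5, "spin": 0}
    - {"gripper": 1, "x": 0, "y": 0, "z": 0, "spin": 0}
    - {"gripper": 1, "x": 0, "y": 0, "z": 0, "spin": 0}
    - {"gripper": 1, "x": 0, "y": 0, "z": 0, "spin": 0}
    - {"gripper": 1, "x": 0, "y": 0, "z": 0, "spin": 0}
    - {"gripper": 1, "x": 0, "y": 0, "z": 0, "spin": 0}
    - {"gripper": 1, "x": 0, "y": 0, "z": 0, "spin": 0}

```text
time: 50.45
eef_pos: [0.5348, -0.1482, 0.1827]
tcp_rot: [0.734, 0.679, 0.0, 0.0]
contact_force: [-0.3, -0.5, -3.1]
opening: 0.577
finger_force: 42.8
```

```bash
python3 hold.py 96
```

```text
50.45 [ 0.5348 -0.1482  0.1827] -4.45 0.577 [-0.3 -0.5 -3.1]
cap 0.5349 -0.1464 r 18.7 top 0.2327 base 0.1387 base-tcp -0.044 target [ 0.5349 -0.1478]
move mm x -1.4 y 0.1 down to floor 102.7 spin -0.1
```

Emit:
step_arm:
  commands:
    - {"gripper": 1, "x": 0.3, "y": 0, "z": 15, "spin": 0}
    - {"gripper": 1, "x": 0, "y": 0, "z": 20, "spin": 0}
    - {"gripper": 1, "x": 0, "y": 0, "z": 20, "spin": 0}
    - {"gripper": 1, "x": 0, "y": 0, "z": 15, "spin": 0}
    - {"gripper": 1, "x": 0, "y": 0, "z": 10, "spin": 0}
    - {"gripper": 1, "x": 0, "y": 0, "z": 7, "spin": 0}
    - {"gripper": 1, "x": 0, "y": 0, "z": 6, "spin": 0}
    - {"gripper": 1, "x": 0, "y": 0, "z": 5, "spin": 0}
    - {"gripper": 1, "x": 0, "y": 0, "z": 2, "spin": 0}
    - {"gripper": 1, "x": 0, "y": 0, "z": 0, "spin": 0}

```text
time: 51.5
eef_pos: [0.5347, -0.1479, 0.0824]
tcp_rot: [0.734, 0.679, 0.0, 0.0]
contact_force: [0.6, 0.5, -3.3]
opening: 0.578
finger_force: 42.9
```

Emit:
step_arm:
  commands:
    - {"gripper": 1, "x": 0, "y": 0, "z": 1, "spin": 0}
    - {"gripper": 1, "x": 0, "y": 0, "z": 1, "spin": 0}
    - {"gripper": 1, "x": 0, "y": 0, "z": 1, "spin": 0}
    - {"gripper": 1, "x": 0, "y": 0, "z": 0.5, "spin": 0}
    - {"gripper": 0.2, "x": 0, "y": 0, "z": 0, "spin": 0}
    - {"gripper": -0.4, "x": 0, "y": 0, "z": 0, "spin": 0}
    - {"gripper": -0.6, "x": 0, "y": 0, "z": 0, "spin": 0}
    - {"gripper": -0.6, "x": 0, "y": 0, "z": -10, "spin": 0}
    - {"gripper": -0.6, "x": 0, "y": 0, "z": -20, "spin": 0}
    - {"gripper": -0.6, "x": 0, "y": 0, "z": -13, "spin": 0}

```text
time: 52.5
eef_pos: [0.5354, -0.1482, 0.1237]
tcp_rot: [0.734, 0.679, 0.0, 0.001]
contact_force: [-0.3, 0.0, 0.3]
opening: 0.798
finger_force: 0.0
```

Emit:
step_arm:
  commands:
    - {"gripper": -0.2, "x": 0, "y": 0, "z": 0, "spin": 0}
    - {"gripper": 0.1, "x": 0, "y": 0, "z": 0, "spin": 0}
    - {"gripper": 0.4, "x": 0, "y": 0, "z": 0, "spin": 0}
    - {"gripper": 1, "x": 0, "y": 0, "z": 0, "spin": 0}
    - {"gripper": 1, "x": 0, "y": 0, "z": 0, "spin": 0}
    - {"gripper": 1, "x": 0, "y": 0, "z": 0, "spin": 6}
    - {"gripper": 1, "x": 0, "y": 0, "z": 0, "spin": 8}
    - {"gripper": 1, "x": 0, "y": 0, "z": 0, "spin": 8}
    - {"gripper": 1, "x": 0, "y": 0, "z": 0, "spin": 8}
    - {"gripper": 1, "x": 0, "y": 0, "z": 0, "spin": 8}
  force: 35

```text
time: 53.5
eef_pos: [0.5347, -0.1478, 0.1221]
tcp_rot: [0.916, 0.4, -0.0, -0.0]
contact_force: [-0.5, 1.0, 6.7]
opening: 0.429
finger_force: 34.9
```

Emit:
step_arm:
  commands:
    - {"gripper": 1, "x": 0, "y": 0, "z": 0, "spin": 8}
    - {"gripper": 1, "x": 0, "y": 0, "z": 0, "spin": 0}
    - {"gripper": 1, "x": 0, "y": 0, "z": 0, "spin": 0}
    - {"gripper": 0.1, "x": 0, "y": 0, "z": 0, "spin": 0}
    - {"gripper": -0.4, "x": 0, "y": 0, "z": 0, "spin": 0}
    - {"gripper": -0.4, "x": 0, "y": 0, "z": 0, "spin": 0}
    - {"gripper": -0.4, "x": 0, "y": 0, "z": -20, "spin": 0}
    - {"gripper": -0.4, "x": 0, "y": 0, "z": -30, "spin": 0}
    - {"gripper": -0.4, "x": -20, "y": 0, "z": -30, "spin": 0}
    - {"gripper": -0.4, "x": -20, "y": 0, "z": -20, "spin": 0}

```text
time: 54.5
eef_pos: [0.5039, -0.1736, 0.2236]
tcp_rot: [0.941, 0.339, 0.001, 0.001]
contact_force: [0.2, 0.2, 0.4]
opening: 0.701
finger_force: 0.0
```

```bash
python3 jars.py w10 0.036;python3 -c "
from h import *
plan(0.48,-0.25,0.26,-94.4,N=10)"
```

```text
54.5 [ 0.5039 -0.1736  0.2236] -50.39 0.701 0.0 [0.2 0.2 0.4]
px [307. 176.] c [ 0.535  -0.1476] r19.1 ztop 0.129 lip (np.float64(-177.6), 63) holes (np.float64(174.0), np.float64(11.1), 298) rect [ 533.7 -155.9   67.    50.8   84.9] rgb [131. 105.  54.]
px [387. 252.] c [ 0.5304 -0.2118] r19.4 ztop 0.129 lip (np.float64(-46.2), 441) holes (np.float64(-1.3), np.float64(11.3), 272) rect [ 530.9 -211.9   83.8   50.1   85.4] rgb [114.  93.  51.]
px [467. 321.] c [ 0.5279 -0.2786] r19.4 ztop 0.129 lip (np.float64(85.7), 273) holes (np.float64(89.4), np.float64(11.0), 229) rect [ 530.9 -286.5   68.4   42.    86. ] rgb [45. 43. 41.]
N 10 x -4.84 y 6.33 z -3.32 spin 4.39 from [  0.504  -0.176   0.227 -50.469]
```

Emit:
step_arm:
  commands:
    - {"gripper": -0.4, "x": -4.8, "y": 6.3, "z": -4, "spin": 4.4}
    - {"gripper": -0.4, "x": -4.8, "y": 6.3, "z": -4, "spin": 4.4}
    - {"gripper": -0.4, "x": -4.8, "y": 6.3, "z": -4, "spin": 4.4}
    - {"gripper": -0.4, "x": -4.8, "y": 6.3, "z": -4, "spin": 4.4}
    - {"gripper": -0.4, "x": -4.8, "y": 6.3, "z": -4, "spin": 4.4}
    - {"gripper": -0.4, "x": -4.8, "y": 6.3, "z": -4, "spin": 4.4}
    - {"gripper": -0.4, "x": -4.8, "y": 6.3, "z": -4, "spin": 4.4}
    - {"gripper": -0.4, "x": -4.8, "y": 6.3, "z": -4, "spin": 4.4}
    - {"gripper": -0.4, "x": -4.8, "y": 6.3, "z": -4, "spin": 4.4}
    - {"gripper": -0.4, "x": -4.8, "y": 6.3, "z": -4, "spin": 4.4}

```text
time: 55.55
eef_pos: [0.4801, -0.247, 0.2607]
tcp_rot: [0.999, -0.041, -0.001, -0.001]
contact_force: [-0.4, 0.3, -0.6]
opening: 0.7
finger_force: 0.0
```

```bash
python3 jars.py w11 0.036; python3 -c "
from h import *
c=cam('scene');save('s2',c['color'])"
```

```text
55.55 [ 0.4801 -0.247   0.2607] -94.65 0.7 0.0 [-0.4  0.3 -0.6]
px [353. 152.] c [ 0.5281 -0.279 ] r19.0 ztop 0.129 lip (np.float64(86.0), 239) holes (np.float64(90.6), np.float64(11.1), 226) rect [ 527.5 -287.1   67.8   49.6   85.4] rgb [57.5 68.  45. ]
px [245. 158.] c [ 0.5307 -0.2115] r19.1 ztop 0.129 lip (np.float64(-88.9), 108) holes (np.float64(-38.2), np.float64(14.2), 4) rect [ 531.2 -211.5   83.6   50.5   85.4] rgb [74. 38. 32.]
px [143. 157.] c [ 0.5349 -0.1476] r19.5 ztop 0.129 lip (np.float64(-178.4), 63) holes (np.float64(175.1), np.float64(11.1), 221) rect [ 534.  -156.1   65.4   50.2   85.3] rgb [69. 38. 31.]
px [452. 158.] c [ 0.5191 -0.3414] r19.1 ztop 0.129 lip None holes (np.float64(-97.0), np.float64(11.5), 223) rect [ 520.1 -333.4   66.4   49.7   82.9] rgb [57. 67. 45.]
```

View pics/w11.png

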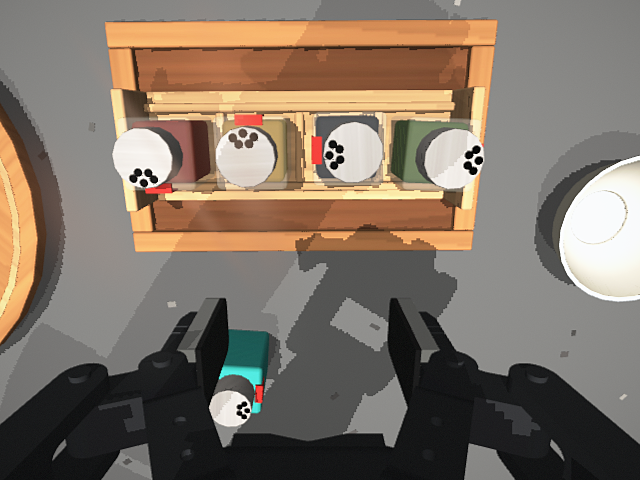

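View pics/s2.png

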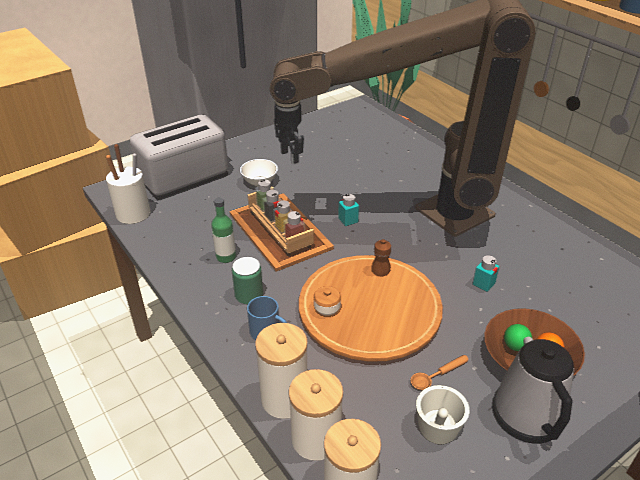

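The first picture shows all four jars upright in their own pockets, cap tops all at z=0.129. The hole clusters sit beside the red lips: red (144,177), yellow (243,138), black (334,154), green (473,158). The scene view shows the salt, mill, bystanders and decoys where they were. Handing in.

```bash
python3 -c "
from plant import *
print(sign_off())"
```

```text
the job is handed in; nothing more can be done
None
```

The job is handed in at about 56 s of the 210 s: the rack stands level on the tray floor, all four jars are upright in their own pockets with each cap's holes within about 5° of its red lip, and everything else looks unmoved in the final scene view; the judge's result was not shown.

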